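# Pack away the cleaned bronze fittings in their cradles

### The job

Pack away the cleaned bronze fittings, each in the wooden cradle whose cut-out has its shape: the ceiling rose in the round one, the lamp plinth in the square one, the door pull in the oblong one, and the plaque, drawn by its top edge out of the slotted drying rack, standing upright in the cradle with the slot. Lower each one gently until it rests on the bottom of its cut-out rather than dropping it, and leave the small glass dome standing where it is.

Things in the scene. Friction and masses are not known exactly. Their poses are not given: they have to be found in the camera images.
- rose: loose brass-coloured ceiling rose, round: flat foot 80 mm across, 17 mm high at most away from the middle, then a plain upright neck 30 mm across from 24 to 56 mm high with a black bore on top; 350 g. Stands on the table. Origin: centre of the underside, z up along the neck; yaw means nothing (it is round)
- plinth: loose brass-coloured square lamp plinth: base 62 x 62 x 10 mm, a step 46 x 46 mm up to 20 mm high, then a square shaft 26 x 26 mm up to 56 mm high with a small black hole on top; 400 g. Stands on the table. Origin: centre of the underside; x and y square to its sides, z up
- pull: loose brass-coloured door pull lying on its back plate: plate 120 (x) x 34 (y) x 6 mm, two posts at x = +-36 mm, and on them a straight bar along x, 90 mm long, 12 mm wide (y), from 34 to 46 mm high; free span between the posts 59 mm; 300 g. Origin: centre of the plate's underside; z up
- plaque: loose brass-coloured cast plaque with a darker sunk panel and a rosette, 110 (x) long, 10 (y) thick wherever it is gripped, 90 mm (z) high; 450 g. It stands upright on its long edge in the middle slot of the drying rack, sunk 42 mm deep, so that its top 48 mm are exposed. Origin: centre of its lower edge face; z up; the two long faces are alike, so it may be turned half round
- rack: fixed drying rack of mid-brown wood, 130 (x) x 92 (y) mm, 50 mm high, with three upright slots along x, open at the top and at both ends; the middle one (at y = 0) is 12.5 mm wide with its floor 8 mm above the table and holds the plaque, the others are empty. Origin: centre of the underside
- cradle_round: fixed light plywood cradle, 120 x 120 mm, 23 mm high, with a round cut-out 96 mm across, for the rose; its dark felt floor lies 8 mm above the table (cut-out 15 mm deep). Origin: centre of the underside, below the centre of the cut-out
- cradle_square: fixed light plywood cradle, 106 x 106 mm, 23 mm high, with a square cut-out 78 x 78 mm (sides along x and y), for the plinth; dark floor 8 mm above the table. Origin: centre of the underside, below the centre of the cut-out
- cradle_oblong: fixed light plywood cradle, 160 (x) x 78 (y) mm, 23 mm high, with an oblong cut-out 136 (x) x 50 (y) mm, for the pull, either way round; dark floor 8 mm above the table. Origin: centre of the underside, below the centre of the cut-out
- cradle_slot: fixed light plywood cradle, 152 (x) x 64 (y) mm, 42 mm high, with one upright slot 126 mm long (x), for the plaque, either way round: 13 mm wide (y) from its dark floor, 8 mm above the table, up to 30 mm, then bevelled open to 36 mm wide at the top. Origin: centre of the underside, below the centre of the slot
- dome: loose small ribbed glass dome with a gold rim, 83 mm across, 48 mm high, 180 g, standing on the table among the fittings; to be left alone. Origin: centre of the underside
Not all that is in view belongs to the job. Leave any red look-alike of the rose alone.

How it is judged:
By the outcome, as a careful person would: the job done as asked, in the order asked, and still so for the second after the job is handed in, with the robot touching nothing.
It also fails if it takes over 102 s, if anything falls off the work surface, if the arm or the gripper's body presses on something with over 40 N, if the wrist force passes 120 N, or if a joint passes its speed limit or range.

### The arm

A 7-joint arm with a two-finger parallel gripper is mounted at the origin on the work surface. World frame = base frame: x ahead of the robot, y to its left, z up, the work surface at z = 0. Lengths are in mm, angles in rad, forces in N, time in s.
With the tool pointing down it reaches from about 400 to 875 mm from the base axis. Payload 4.4 kg.
Tool frame: the origin (TCP) lies at the very end of the fingers, on their centre line; the grasp point (between the pads) lies ctrl.grip_depth behind it (ctrl.grip_depth is the distance from the TCP to the grasp point, in mm); z points along the fingers, y is the direction in which the jaws open and shut (so a half turn about z gives the same grasp; the last joint's range is limited). The gripper opens to 85 mm and grips with 20 to 120 N. Pads are 22 mm wide; open, the fingers measure 114 mm over their backs; the gripper's body (76 mm by 85 mm) begins 54 mm behind the grasp point. The pads swing forward as they close: fully open they stand 13 mm farther back than shut.
Start: joints at [-1.167, 0.628, 0.038, 1.517, -0.027, 0.996, -0.02], TCP at [294.24, 579.604, 231.313] pointing down, gripper open.
Joint ranges: [-3.06, 3.06], [-0.37, 2.12], [-1.25, 1.32], [0.18, 2.47], [-1.1, 4.24], [0.23, 1.98], [-2.94, 2.94]. Speed limits (rad/s): [2.57, 2.57, 3.14, 3.14, 3.14, 3.14, 3.14].

### API

Orientations are given as [roll, pitch, yaw] about the fixed x, y, z axes, in that order (R = Rz(yaw) Ry(pitch) Rx(roll)).
In Python, from cell import ctrl gives the robot as it stands.
- The arm moves only by the tool servo_tool, never from a script. Its argument "commands" is one flat list of numbers, 5 for each row, row after row: the shift along the tool's x, y, z in units of 25 mm (1.0 is 25 mm), then the turn about the tool's z in units of 6 degrees (1.0 is 6 degrees), then the closure, from 0 (fully open) to 1 (shut). In form: [tx, ty, tz, twist, gripper, tx, ty, tz, twist, gripper, ...]. A call has 1 to 10 rows; each row is the pose to reach, as a shift and turn from the pose commanded when the call began, along the tool's axes at that moment; what a row does not reach only later rows make up. A row lasts 1/12 s, in which the tool goes at most 41.7 mm and 7.16 degrees, less where a joint would pass 70% of its speed; a pose out of reach is approached as far as the arm can. A call with a gripper value outside its range is refused whole. The fingers move at their own pace and stop on an object; the grip force is fixed at half the most. Time passes only in rows, so rows that repeat a pose let the fingers close. It gives the time, the measured TCP pose, the force and the opening at its end, in the units of the state.
- ctrl.read_state(): the state, without advancing time (a new reading comes with each control period).
- ctrl.get_image(name): name is "scene" or "top"; returns a dict with "img" (420x560x3 uint8, blue, green, red), "K" (3x3 intrinsics, pixels), "dist_coeffs" ([k1, k2, p1, p2, k3] as OpenCV has them; the pictures are not rectified), "T" (4x4, takes a point from camera to world coordinates). Camera axes: x right, y down, z forward; pixel columns grow to the right and rows downward; lengths in mm; the calibration is good to about 2 mm. A picture is of the moment at which its call begins. There is no depth.
- ctrl.finish_job(): hands the job in, once; it reports no verdict.
The state is a dict: "clock": time; "qpos": joint angles; "qd": joint speeds; "tau": joint torques, N m; "eef_pos": TCP position; "tool_rot": TCP orientation; "force": force on the tool from outside, world axes, zero at the start; "torque": the same for the moment, N m; "width": finger opening in mm.
Only numpy, scipy, OpenCV 4.12 (cv2) and the standard library are available. Lean on these libraries where they do the work, as an engineer would, in place of code of your own. Each camera call takes 0.05 s, during which the arm holds its last target.

## Working session

There is one attempt and no reset: what is moved stays moved. The work goes in short steps, Python scripts to look and compute and a tool call to move; the robot and the scene stay as the last step left them, time stands still between calls to the robot, and variables do not carry over. Pictures are saved under pics/ and viewed, and the job is handed in when it is done.

Besides the shell and the picture viewer there is one more tool, called after "Call:" by a JSON object that holds its "name" and its "arguments", one argument or row to a line. servo_tool: Moves the arm, as the interface text tells. Its arguments: {"type":"object","properties":{"commands":{"type":"array","items":{"type":"number"}}},"required":["commands"]}

```bash
ls; mkdir -p pics
python3 - <<'E'
from cell import ctrl
import cv2
s=ctrl.read_state()
for k,v in s.items(): print(k,v)
print(ctrl.grip_depth)
for n in("scene","top"):
    d=ctrl.get_image(n); cv2.imwrite(f"pics/{n}0.png",d["img"]); print(n,d["K"],d["dist_coeffs"],d["T"])
E
```

```text
pics
clock 0.0
qpos [-1.16677989  0.62931675  0.03842988  1.5183962  -0.02698452  0.99627439
 -0.02000015]
qd [-0.00122082 -0.00182276 -0.00086856  0.00026625  0.00097804 -0.00170112
 -0.00066102]
tau [ 9.46000146e-04 -5.63415492e+01  1.22608557e+00 -1.93441433e+01
  1.09411959e-02  1.02266326e-02  1.05311403e-05]
eef_pos [293.95692219 579.02601537 230.39888009]
tool_rot [-3.13971588e+00  2.96067725e-05  2.67179365e+00]
force [-0.44926169 -0.27542276 -0.07856723]
torque [0.0469101  0.00229301 0.02046475]
width 85.24559626406636
18.700000000000003
scene [[416.38330617   0.         274.86314353]
 [  0.         416.38330617 212.71139082]
 [  0.           0.           1.        ]] [-0.02635998  0.          0.          0.          0.        ] [[ 7.23616503e-01  5.60198505e-01 -4.03183323e-01  8.70197194e+02]
 [ 6.90094302e-01 -5.97558533e-01  4.08281342e-01 -3.95423516e+02]
 [-1.22070376e-02 -5.73673630e-01 -8.18993012e-01  8.40073965e+02]
 [ 0.00000000e+00  0.00000000e+00  0.00000000e+00  1.00000000e+00]]
top [[493.98497337   0.         276.67405819]
 [  0.         493.98497337 205.45532681]
 [  0.           0.           1.        ]] [-0.07319061  0.          0.          0.          0.        ] [[-1.73012602e-03 -9.98060423e-01  6.22285930e-02  3.99697106e+02]
 [-9.99942520e-01  2.38513501e-03  1.04531094e-02 -5.98245474e+00]
 [-1.05812584e-02 -6.22069310e-02 -9.98007182e-01  1.47556164e+03]
 [ 0.00000000e+00  0.00000000e+00  0.00000000e+00  1.00000000e+00]]
```

View pics/scene0.png

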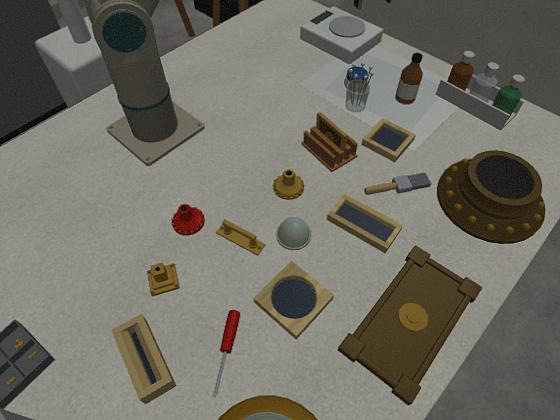

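View pics/top0.png

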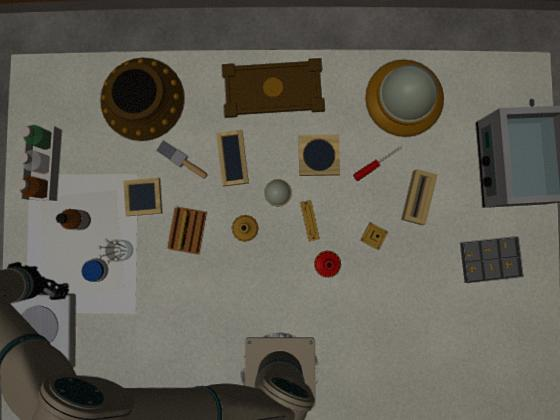

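```bash
cat > h.py <<'E'
import numpy as np, cv2, pickle
from scipy.optimize import least_squares
def grab(tag):
    from cell import ctrl
    for n in("scene","top"):
        d=ctrl.get_image(n); pickle.dump(d,open(f"pics/{n}{tag}.pkl","wb")); cv2.imwrite(f"pics/{n}{tag}.png",d["img"])
def load(n,tag): return pickle.load(open(f"pics/{n}{tag}.pkl","rb"))
def proj(d,P):
    P=np.asarray(P,float).reshape(-1,3); Ti=np.linalg.inv(d["T"])
    return cv2.projectPoints(P,cv2.Rodrigues(Ti[:3,:3])[0],Ti[:3,3],d["K"],np.array(d["dist_coeffs"]))[0].reshape(-1,2)
def ray(d,uv):
    u=cv2.undistortPointsIter(np.array(uv,float).reshape(-1,1,2),d["K"],np.array(d["dist_coeffs"]),None,None,(3,50,1e-9)).reshape(-1,2)
    return d["T"][:3,3],np.c_[u,np.ones(len(u))]@d["T"][:3,:3].T
def onplane(d,uv,z):
    o,r=ray(d,uv); return o+r*((z-o[2])/r[:,2])[:,None]
def tri(pairs):
    A=np.zeros((3,3));b=np.zeros(3)
    for d,uv in pairs:
        o,r=ray(d,uv);r=r[0]/np.linalg.norm(r[0]);M=np.eye(3)-np.outer(r,r);A+=M;b+=M@o
    return np.linalg.solve(A,b)
def crop(d,x,y,w,h,f,name,over=()):
    im=cv2.resize(d["img"][y:y+h,x:x+w],None,fx=f,fy=f,interpolation=cv2.INTER_CUBIC)
    im=cv2.convertScaleAbs(im,alpha=1.3,beta=10)
    for P,c in over:
        p=((proj(d,P)-[x,y]+.5)*f-.5); cv2.polylines(im,[np.round(p*8).astype(int)],True,c,1,cv2.LINE_AA,3)
    cv2.imwrite(f"pics/{name}.png",im)
def tile(names,out):
    ims=[cv2.imread(f"pics/{n}.png") for n in names];H=max(i.shape[0] for i in ims)
    cv2.imwrite(f"pics/{out}.png",np.hstack([cv2.copyMakeBorder(i,0,H-i.shape[0],0,4,0) for i in ims]))
E
python3 - <<'E'
from h import *
grab("0")
t=load("top","0");s=load("scene","0")
crop(t,110,120,190,145,4,"t_a")
crop(t,290,120,160,165,3.5,"t_b")
crop(s,260,100,160,155,3.8,"s_a")
crop(s,100,200,240,205,2.9,"s_b")
E
```

```text
(no output)
```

View pics/t_a.png

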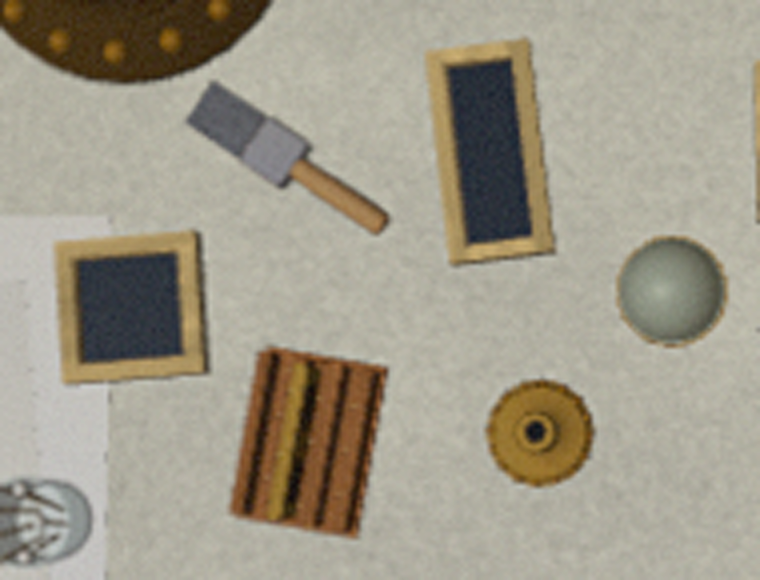

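View pics/t_b.png

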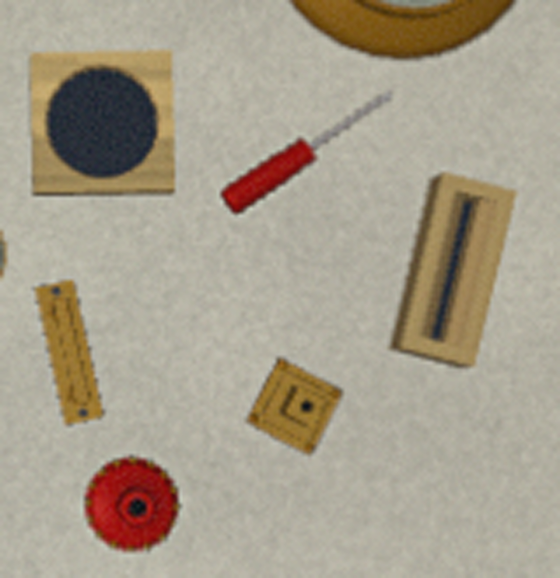

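View pics/s_a.png

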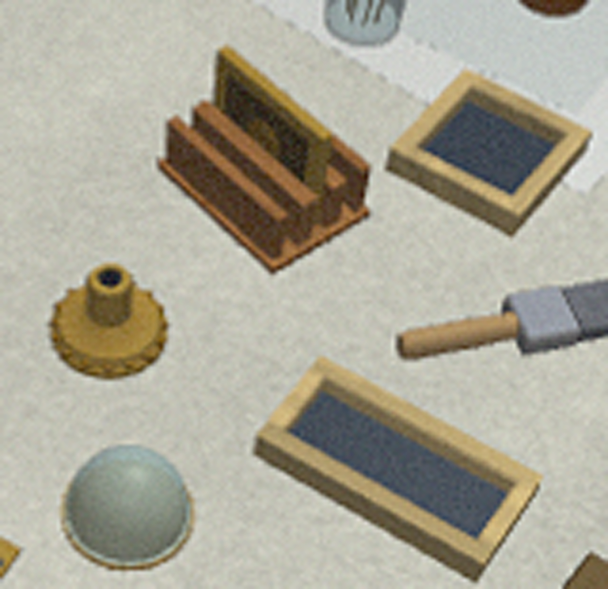

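View pics/s_b.png

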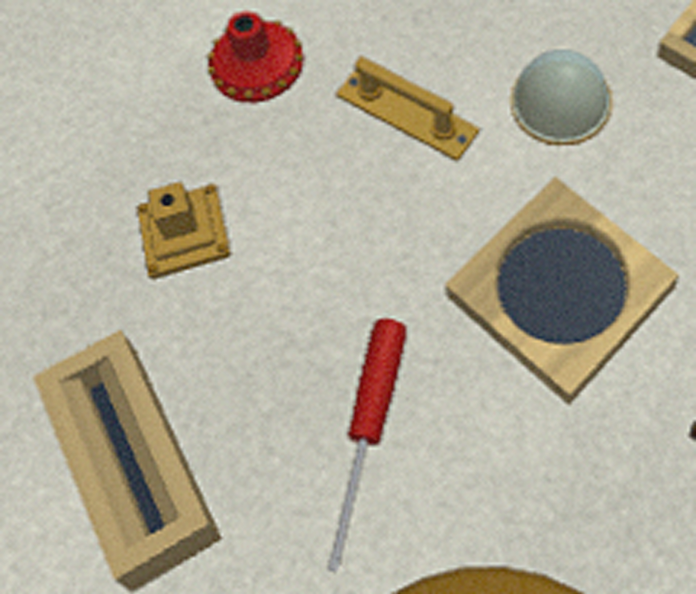

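```bash
cat > fit.py <<'E'
from h import *
t=load("top","0");s=load("scene","0")
off={"ta":(t,110,120,4),"tb":(t,290,120,3.5),"sa":(s,260,100,3.8),"sb":(s,100,200,2.9)}
def sq(a,b,z): return [(a,b,z),(a,-b,z),(-a,-b,z),(-a,b,z)]
# scene order for local frames: as listed
O={
"oblong":((80,39,23),{"ta":[(428,52,1,1),(528,40,1,-1),(553,250,-1,-1),(452,263,-1,1)],"sa":[(322,360,-1,1),(540,485,1,1),(257,435,-1,-1)]}),
"square":((53,53,23),{"ta":[(55,243,1,1),(196,232,1,-1),(207,372,-1,-1),(65,383,-1,1)],"sa":[(390,152,-1,-1),(467,72,-1,1),(590,135,1,1)]}),
"round":((60,60,23),{"tb":[(31,53,1,1),(172,52,1,-1),(173,191,-1,-1),(33,192,-1,1)],"sb":[(557,178,-1,1),(678,278,1,1),(447,288,-1,-1)]}),
"slot":((76,32,42),{"tb":[(440,174,1,1),(515,190,1,-1),(472,366,-1,-1),(402,347,-1,1)],"sb":[(123,331,-1,1),(35,378,-1,-1),(219,527,1,1)]}),
"pull":((60,17,6),{"tb":[(37,288,1,1),(74,282,1,-1),(102,415,-1,-1),(66,424,-1,1)],"sb":[(337,93,-1,-1),(480,130,1,1),(460,158,1,-1)]}),
"plinth":((31,31,10),{"tb":[(281,358,1,1),(342,390,1,-1),(311,453,-1,-1),(248,422,-1,1)],"sb":[(138,208,-1,-1),(217,187,-1,1),(229,252,1,1),(150,274,1,-1)]}),
"rack":((65,46,50),{"ta":[(265,347,1,1),(387,368,1,-1),(357,536,-1,-1),(232,514,-1,1)]}),
"plaque":((55,0,98),{"ta":[(303,362,1,0),(278,516,-1,0)],"sa":[(223,52,-1,0),(325,137,1,0)]}),
"shaft":((0,0,56),{"tb":[(307,406,0,0)],"sb":[(167,200,0,0)]}),
"rosetop":((0,0,56),{"ta":[(536,432,0,0)],"sa":[(110,276,0,0)]}),
}
def model(p,P):
    c,S=np.cos(p[2]),np.sin(p[2]);P=np.array(P)
    return np.c_[P[:,0]*c-P[:,1]*S+p[0],P[:,0]*S+P[:,1]*c+p[1],P[:,2]]
if __name__=="__main__":
  for k,(dim,obs) in O.items():
    def res(p):
        r=[]
        for v,L in obs.items():
            d,x,y,f=off[v];L=np.array(L,float)
            P=model(p[:3],np.c_[L[:,2]*dim[0],L[:,3]*dim[1],np.full(len(L),p[3])])
            r.append((proj(d,P)-(L[:,:2]+.5)/f+.5-[x,y]).ravel())
        r=np.concatenate(r)
        return np.r_[r,1e-3*(p[3]-dim[2]),1e-3*p[2]]
    v=list(obs)[0];L=np.array(obs[v],float);d,x,y,f=off[v]
    c=onplane(d,L[:,:2].mean(0)/f+[x,y],dim[2])[0]
    q=least_squares(res,[c[0],c[1],0,dim[2]],x_scale=[10,10,.1,10])
    print(k,np.round(q.x[:2],1),"yaw %.2f deg z %.1f (%g) rms %.2f px"%(np.degrees(q.x[2]),q.x[3],dim[2],np.sqrt(np.mean(q.fun**2))))
  # dome rim
E
python3 fit.py
```

```text
oblong [635.5 142.5] yaw 6.06 deg z 17.1 (23) rms 0.44 px
square [519.3 410.9] yaw 4.40 deg z 19.1 (23) rms 0.38 px
round [ 643.6 -115.8] yaw 0.36 deg z 16.3 (23) rms 0.36 px
slot [ 516.5 -410.7] yaw -14.11 deg z 34.8 (42) rms 0.81 px
pull [448.1 -87.1] yaw 11.95 deg z 3.3 (6) rms 0.59 px
plinth [ 401.3 -278.9] yaw -28.18 deg z 5.0 (10) rms 0.59 px
rack [419.  278.9] yaw -10.11 deg z -4.8 (50) rms 0.41 px
plaque [419.3 273.4] yaw -9.73 deg z 97.4 (98) rms 0.51 px
shaft [ 401.2 -279.4] yaw 0.00 deg z 54.6 (56) rms 0.20 px
rosetop [425.4 104.7] yaw 0.00 deg z 58.0 (56) rms 0.23 px
```

```bash
cat > fit2.py <<'E'
from fit import *
R={}
for k,(dim,obs) in O.items():
  out=[]
  for sel in (list(obs),)+tuple([v] for v in obs):
    def res(p):
        r=[]
        for v in sel:
            d,x,y,f=off[v];L=np.array(obs[v],float)
            P=model(p,np.c_[L[:,2]*dim[0],L[:,3]*dim[1],np.full(len(L),dim[2])])
            r.append((proj(d,P)-(L[:,:2]+.5)/f+.5-[x,y]).ravel())
        return np.r_[np.concatenate(r),1e-3*p[2]]
    v=sel[0];L=np.array(obs[v],float);d,x,y,f=off[v]
    c=onplane(d,L[:,:2].mean(0)/f+[x,y],dim[2])[0]
    q=least_squares(res,[c[0],c[1],0],x_scale=[10,10,.1])
    out.append("%s: %.1f %.1f %.2fdeg (%.2f)"%("+".join(sel),q.x[0],q.x[1],np.degrees(q.x[2]),np.sqrt(np.mean(q.fun**2))))
    if len(sel)==len(obs) and k not in R:R[k]=q.x
  print(k," | ".join(out))
pickle.dump(R,open("R.pkl","wb"))
box=lambda p,a,b,z:(model(p,sq(a,b,z)),)
ov=[]
C=(0,0,255);G=(0,255,0)
circ=lambda p,r,z:np.array([(p[0]+r*np.cos(a),p[1]+r*np.sin(a),z) for a in np.linspace(0,6.28,40)])
for n,ds in {"oblong":[(80,39,23),(80,39,0),(68,25,8)],"square":[(53,53,23),(53,53,0),(39,39,8)],"round":[(60,60,23),(60,60,0)],"slot":[(76,32,42),(76,32,0),(63,6.5,8)],"pull":[(60,17,6),(45,6,46)],"plinth":[(31,31,10),(13,13,56)],"rack":[(65,46,50)],"plaque":[(55,5,98)]}.items():
    for q in ds: ov.append((model(R[n],sq(*q)),C if q is ds[0] else G))
ov+= [(circ(R["rosetop"],15,56),C),(circ(R["rosetop"],40,4),G),(circ(R["round"],48,8),G)]
for n in off:
    d,x,y,f=off[n]; w,h={"ta":(190,145),"tb":(160,165),"sa":(160,155),"sb":(240,205)}[n]
    crop(d,x,y,w,h,f,"o_"+n,ov)
E
python3 fit2.py
```

```text
oblong ta+sa: 635.8 140.6 6.14deg (0.68) | ta: 633.9 141.3 6.88deg (0.32) | sa: 637.5 139.0 5.20deg (0.37)
square ta+sa: 519.7 409.1 4.43deg (0.52) | ta: 518.0 409.1 4.73deg (0.22) | sa: 521.9 408.1 4.38deg (0.31)
round tb+sb: 644.2 -116.9 0.35deg (0.68) | tb: 641.7 -116.2 0.21deg (0.17) | sb: 646.3 -117.4 0.75deg (0.35)
slot tb+sb: 518.2 -410.1 -14.16deg (1.04) | tb: 514.4 -410.6 -14.19deg (0.38) | sb: 521.0 -409.7 -13.78deg (0.61)
pull tb+sb: 448.6 -87.5 11.84deg (0.65) | tb: 447.0 -88.4 11.63deg (0.47) | sb: 450.1 -86.8 11.75deg (0.47)
plinth tb+sb: 402.9 -279.0 -28.18deg (0.73) | tb: 401.0 -279.3 -27.28deg (0.41) | sb: 404.3 -278.9 -28.74deg (0.67)
rack ta: 418.3 268.3 -10.10deg (0.80) | ta: 418.3 268.3 -10.10deg (0.80)
plaque ta+sa: 419.4 273.1 -9.74deg (0.54) | ta: 419.2 272.9 -8.80deg (0.11) | sa: 419.5 273.4 -10.82deg (0.65)
shaft tb+sb: 401.7 -279.4 0.00deg (0.25) | tb: 400.7 -280.1 0.00deg (0.00) | sb: 402.4 -279.2 0.00deg (0.00)
rosetop ta+sa: 424.9 105.4 0.00deg (0.31) | ta: 424.6 104.0 0.00deg (0.00) | sa: 424.8 106.7 0.00deg (0.00)
```

```bash
sleep 1
```

```text
(no output)
```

View pics/o_ta.png

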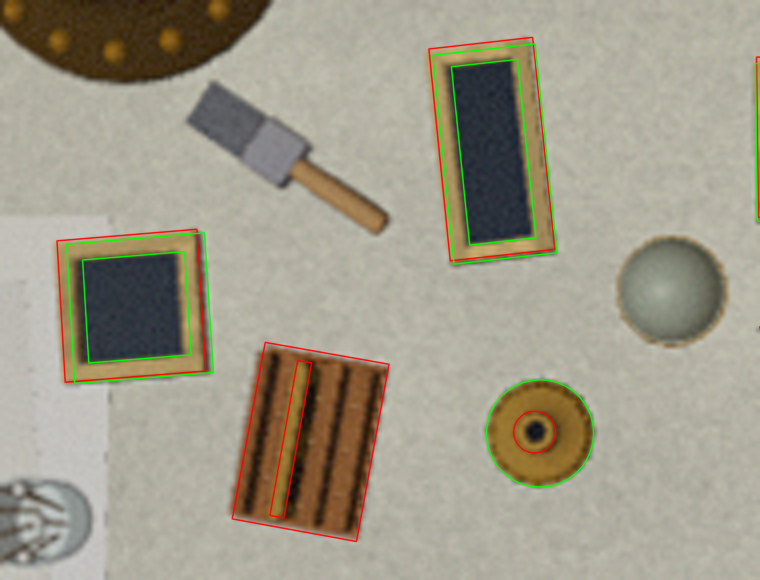

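View pics/o_tb.png

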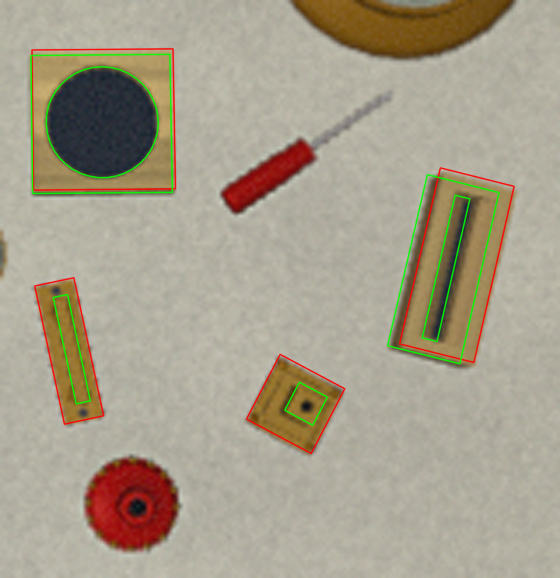

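View pics/o_sa.png

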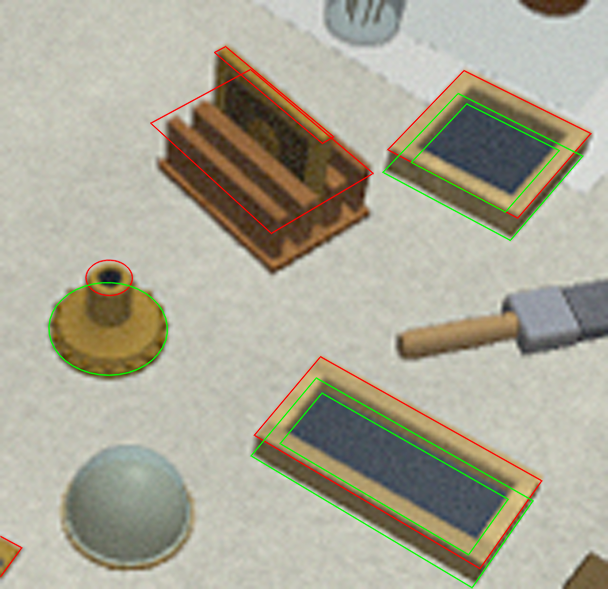

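View pics/o_sb.png

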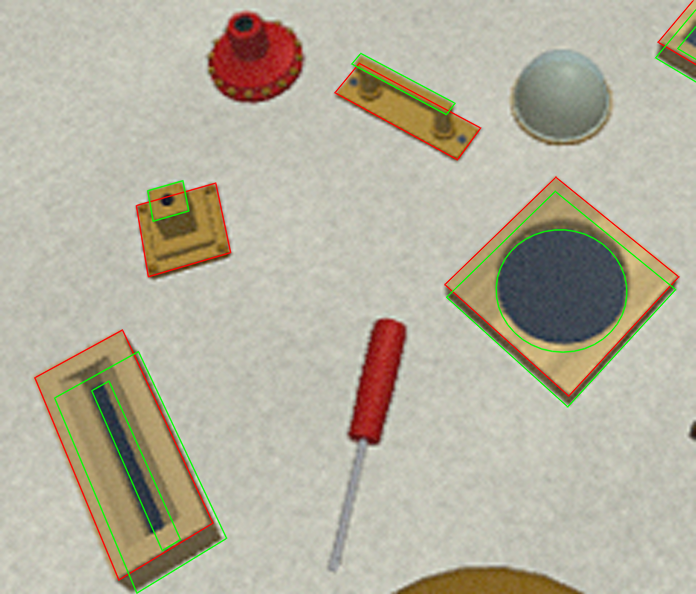

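```bash
cat > go.py <<'E'
import sys,numpy as np
from cell import ctrl
from scipy.spatial.transform import Rotation as Rn
s=ctrl.read_state();R=Rn.from_euler("xyz",s["tool_rot"]).as_matrix();p=np.array(s["eef_pos"])
jaw=np.degrees(np.arctan2(R[1,1],R[0,1]))%180
print("t %.2f"%s["clock"],"pos",np.round(p,1),"jaw %.1f"%jaw,"w %.1f"%s["width"],"F",np.round(s["force"],1),"tilt",np.round(R[:2,2],3),"q7 %.2f"%s["qpos"][6],"q5 %.2f"%s["qpos"][4])
if len(sys.argv)>4:
    x,y,z,j=map(float,sys.argv[1:5])
    d=R.T@(np.array([x,y,z])-p)/25; tw=-(((j-jaw)+90)%180-90)/6
    print("rows:",np.round(d,2),"twist %.2f"%tw, "dist %.0f rows"%np.ceil(np.linalg.norm(d)*25/41.7))
E
python3 go.py 425 105 150 63
python3 - <<'E'
from h import *
t=load("top","0");s=load("scene","0")
print(onplane(t,[110+672/4,120+291/4],0), onplane(t,[110+672/4,120+291/4],48), onplane(s,[260+128/3.8,100+520/3.8],10))
E
```

```text
t 0.20 pos [294.1 579.3 230.7] jaw 63.1 w 85.3 F [-0.5 -0.9 -0.4] tilt [-0.001 -0.001] q7 -0.02 q5 -0.03
rows: [-13.26 -14.54   3.25] twist 0.01 dist 12 rows
[[529.85611359   5.4312814    0.        ]] [[525.62204285   5.05999272  48.        ]] [[541.20246983  -1.36650723  10.        ]]
```

Call:
{"name": "servo_tool", "arguments": {
  "commands": [-13.3,-14.5,0,0,0,-13.3,-14.5,0,0,0,-13.3,-14.5,0,0,0,-13.3,-14.5,0,0,0,-13.3,-14.5,0,0,0,-13.3,-14.5,0,0,0,-13.3,-14.5,0,0,0,-13.3,-14.5,0,0,0,-13.3,-14.5,0,0,0,-13.3,-14.5,0,0,0]
}}

```text
clock: 1.03
eef_pos: [406.5, 176.4, 231.5]
tool_rot: [3.141, 0.0, 2.672]
force: [2.0, 1.0, -0.7]
width: 85.0
```

```bash
python3 go.py 425 105 110 63
```

```text
t 1.03 pos [406.5 176.4 231.5] jaw 63.1 w 85.0 F [ 2.   1.  -0.7] tilt [0. 0.] q7 0.67 q5 -0.03
rows: [-1.95 -2.21  4.86] twist 0.02 dist 4 rows
```

Call:
{"name": "servo_tool", "arguments": {
  "commands": [-2,-2.2,4.8,0,0,-2,-2.2,4.8,0,0,-2,-2.2,4.8,0,0,-2,-2.2,4.8,0,0,-2,-2.2,4.8,0,0,-2,-2.2,4.8,0,0]
}}

```text
clock: 1.53
eef_pos: [425.8, 106.4, 111.0]
tool_rot: [-3.141, -0.001, 2.671]
force: [-0.5, 0.8, -0.2]
width: 85.5
```

```bash
python3 - <<'E'
from h import *
grab("1")
t=load("top","1");s=load("scene","1")
crop(t,190,170,110,110,4,"a");crop(s,220,90,120,120,4,"b");tile(["a","b"],"c1")
E
python3 go.py 425 105 24 63
```

```text
t 1.63 pos [426.8 107.9 112.3] jaw 63.2 w 85.4 F [0.2 0.4 0.5] tilt [0.002 0.001] q7 0.85 q5 -0.06
rows: [ 0.01 -0.14  3.53] twist 0.03 dist 3 rows
```

View pics/c1.png

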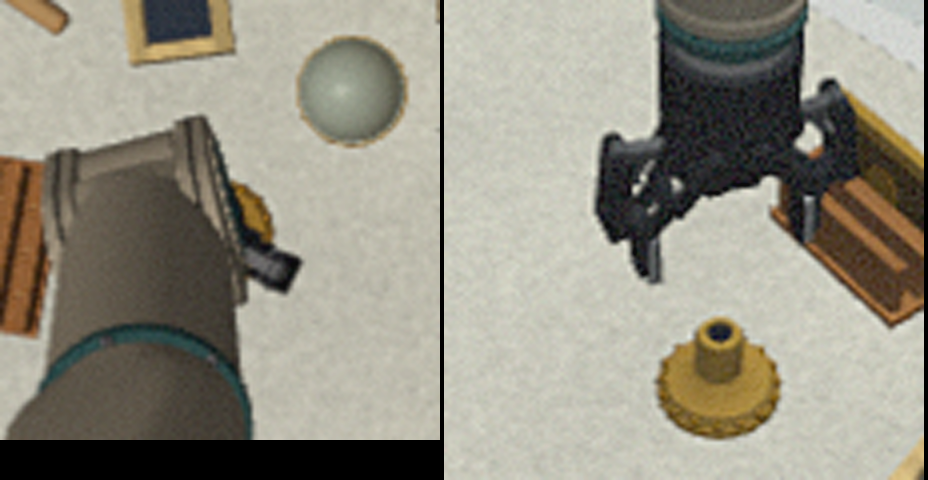

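Run:
```python
from h import *
s=load("scene","1")
for z in(112,118,125):print(onplane(s,[291.2,154.8],z))
for u in [(650,278),(808,240)]: print(onplane(s,[(u[0]-444)/4+220,u[1]/4+90],125))
```

```text
[[424.54419084 114.99528928 112.        ]]
[[428.21678202 110.78896825 118.        ]]
[[432.50147173 105.88159371 125.        ]]
[[409.1935369   64.09440857 125.        ]]
[[456.14378785 148.7806223  125.        ]]
```

Call:
{"name": "servo_tool", "arguments": {
  "commands": [0,-0.1,1.2,0,0,0,-0.1,2.4,0,0,0,-0.1,3.2,0,0,0,-0.1,3.5,0,0,0,-0.1,3.5,0,0,0,-0.1,3.5,0,0]
}}

```text
clock: 2.13
eef_pos: [423.9, 107.3, 26.9]
tool_rot: [3.139, -0.006, 2.674]
force: [-0.3, 0.9, 0.7]
width: 85.5
```

Call:
{"name": "servo_tool", "arguments": {
  "commands": [0,0,0,0,1,0,0,0,0,1,0,0,0,0,1,0,0,0,0,1,0,0,0,0,1,0,0,0,0,1,0,0,0,0,1,0,0,0,0,1]
}}

```text
clock: 2.8
eef_pos: [423.1, 105.4, 26.9]
tool_rot: [3.141, -0.007, 2.671]
force: [-0.3, 1.2, 8.6]
width: 28.5
```

```bash
python3 go.py 425 105 180 63
```

```text
t 2.80 pos [423.1 105.4  26.9] jaw 63.0 w 28.5 F [-0.3  1.2  8.6] tilt [-0.006  0.004] q7 1.59 q5 -0.79
rows: [-0.03  0.02 -6.12] twist 0.01 dist 4 rows
```

Call:
{"name": "servo_tool", "arguments": {
  "commands": [0,0,-1,0,1,0,0,-2.4,0,1,0,0,-4,0,1,0,0,-5,0,1,0,0,-5,0,1,0,0,-5,0,1]
}}

```text
clock: 3.3
eef_pos: [424.0, 105.2, 151.8]
tool_rot: [3.141, -0.006, 2.672]
force: [-0.4, 0.0, -4.6]
width: 28.5
```

```bash
python3 go.py 642.5 -116.5 152 63
```

```text
t 3.30 pos [424.  105.2 151.8] jaw 63.1 w 28.5 F [-0.4  0.  -4.6] tilt [-0.005  0.003] q7 1.40 q5 -0.56
rows: [-11.81  -3.95  -0.08] twist 0.01 dist 8 rows
```

Call:
{"name": "servo_tool", "arguments": {
  "commands": [-0.7,-0.2,0,0,1,-2.1,-0.7,0,0,1,-3.6,-1.2,0,0,1,-5.2,-1.7,0,0,1,-6.8,-2.3,0,0,1,-8.4,-2.8,0,0,1,-10,-3.3,0,0,1,-11.2,-3.7,0,0,1,-11.8,-3.95,0,0,1,-11.8,-3.95,0,0,1]
}}

```text
clock: 4.13
eef_pos: [642.3, -122.4, 146.0]
tool_rot: [-3.137, -0.007, 2.666]
force: [-0.4, -0.3, -3.9]
width: 28.3
```

Call:
{"name": "servo_tool", "arguments": {
  "commands": [0,0,0,0,1,0,0,0,0,1]
}}

```text
clock: 4.3
eef_pos: [639.9, -115.6, 146.6]
tool_rot: [-3.14, -0.013, 2.671]
force: [0.1, 0.1, -3.3]
width: 28.3
```

```bash
python3 go.py 642.5 -116.5 60 63
```

```text
t 4.30 pos [ 639.9 -115.6  146.6] jaw 63.0 w 28.3 F [ 0.1  0.1 -3.3] tilt [-0.012  0.005] q7 1.67 q5 -0.51
rows: [-0.15  0.02  3.46] twist 0.00 dist 3 rows
```

Call:
{"name": "servo_tool", "arguments": {
  "commands": [-0.1,0,0.8,0,1,-0.1,0,1.8,0,1,-0.1,0,2.8,0,1,-0.1,0,3.3,0,1,-0.1,0,3.3,0,1,-0.1,0,3.3,0,1]
}}

```text
clock: 4.8
eef_pos: [642.8, -116.9, 66.1]
tool_rot: [-3.14, -0.009, 2.672]
force: [-0.1, -0.9, -2.3]
width: 27.9
```

```bash
python3 - <<'E'
from h import *
grab("2")
t=load("top","2");s=load("scene","2")
crop(t,270,100,100,110,4,"a");crop(s,230,210,120,140,4,"b");tile(["a","b"],"c2")
E
python3 go.py 642.5 -116.5 40 63
```

```text
t 4.90 pos [ 644.5 -117.9   67.9] jaw 63.1 w 28.2 F [ 0.6  0.2 -3.2] tilt [-0.005  0.001] q7 1.72 q5 -0.57
rows: [0.09 0.02 1.12] twist 0.01 dist 1 rows
```

View pics/c2.png

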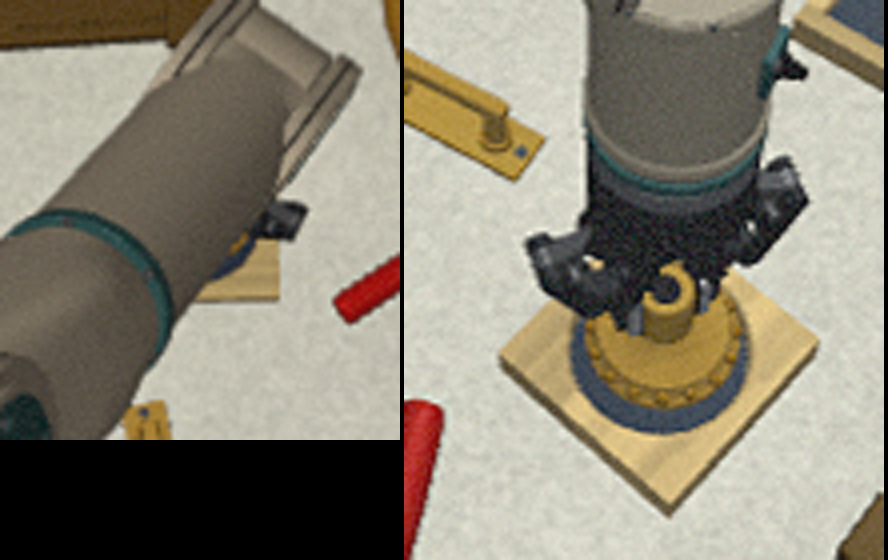

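Run:
```python
from h import *
s=load("scene","2")
circ=lambda p,r,z:np.array([(p[0]+r*np.cos(a),p[1]+r*np.sin(a),z) for a in np.linspace(0,6.28,40)])
p=(643.5,-117.5);b=41
crop(s,230,210,120,140,4,"b2",[(circ(p,40,b+5),(0,255,0)),(circ(p,15,b+56),(0,0,255)),(circ((642.5,-116.5),48,23),(255,0,0))])
```

```text
(no output)
```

View pics/b2.png

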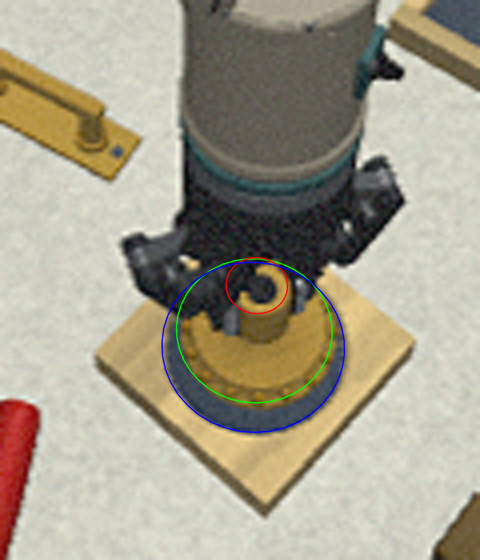

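```bash
python3 go.py 641 -116.5 39 63
```

```text
t 4.90 pos [ 644.5 -117.9   67.9] jaw 63.1 w 28.2 F [ 0.6  0.2 -3.2] tilt [-0.005  0.001] q7 1.72 q5 -0.57
rows: [ 0.14 -0.01  1.16] twist 0.01 dist 1 rows
```

Call:
{"name": "servo_tool", "arguments": {
  "commands": [0.1,0,0.3,0,1,0.1,0,0.6,0,1,0.1,0,0.9,0,1,0.1,0,1.1,0,1,0.1,0,1.1,0,1,0.1,0,1.1,0,1]
}}

```text
clock: 5.4
eef_pos: [640.7, -116.7, 38.4]
tool_rot: [-3.14, -0.008, 2.671]
force: [-0.1, -0.8, -3.3]
width: 28.2
```

```bash
python3 go.py 641 -116.5 35 63
```

```text
t 5.40 pos [ 640.7 -116.7   38.4] jaw 63.0 w 28.2 F [-0.1 -0.8 -3.3] tilt [-0.008  0.002] q7 1.74 q5 -0.60
rows: [-0.01  0.01  0.13] twist 0.01 dist 1 rows
```

Call:
{"name": "servo_tool", "arguments": {
  "commands": [0,0,0.05,0,1,0,0,0.1,0,1,0,0,0.1,0,1,0,0,0.1,0,1]
}}

```text
clock: 5.73
eef_pos: [641.1, -116.7, 36.6]
tool_rot: [-3.14, -0.007, 2.671]
force: [0.5, -0.4, -3.7]
width: 28.3
```

Call:
{"name": "servo_tool", "arguments": {
  "commands": [0,0,0.04,0,1,0,0,0.08,0,1,0,0,0.08,0,1,0,0,0.08,0,1]
}}

```text
clock: 6.07
eef_pos: [641.3, -116.8, 35.1]
tool_rot: [-3.141, -0.007, 2.671]
force: [-1.0, 0.8, 2.3]
width: 28.4
```

Call:
{"name": "servo_tool", "arguments": {
  "commands": [0,0,0.02,0,1,0,0,0.02,0,0.5,0,0,0.02,0,0.3,0,0,0.02,0,0,0,0,0.02,0,0,0,0,0.02,0,0,0,0,0.02,0,0,0,0,0.02,0,0]
}}

```text
clock: 6.73
eef_pos: [641.0, -116.7, 33.9]
tool_rot: [-3.14, -0.007, 2.671]
force: [-0.2, -0.0, -0.6]
width: 85.5
```

```bash
python3 go.py 641 -116.5 180 63
```

```text
t 6.73 pos [ 641.  -116.7   33.9] jaw 63.1 w 85.5 F [-0.2 -0.  -0.6] tilt [-0.007  0.002] q7 1.75 q5 -0.60
rows: [ 0.05 -0.   -5.84] twist 0.01 dist 4 rows
```

Lift clear and head over the plinth.

Call:
{"name": "servo_tool", "arguments": {
  "commands": [0,0,-1,0,0,0,0,-2.6,0,0,0,0,-4.2,0,0,0,0,-4.6,0,0,0,0,-4.6,0,0]
}}

```text
clock: 7.15
eef_pos: [644.5, -118.0, 153.3]
tool_rot: [3.141, 0.0, 2.671]
force: [0.6, 0.2, -0.5]
width: 85.6
```

```bash
python3 go.py 401.5 -279.5 150 62
```

```text
t 7.15 pos [ 644.5 -118.   153.3] jaw 63.0 w 85.6 F [ 0.6  0.2 -0.5] tilt [0.001 0.   ] q7 1.67 q5 -0.51
rows: [  5.73 -10.16   0.12] twist 0.17 dist 7 rows
```

Call:
{"name": "servo_tool", "arguments": {
  "commands": [0.8,-1.5,0,0,0,1.7,-3,0,0,0,2.6,-4.6,0,0,0,3.5,-6.2,0,0.2,0,4.4,-7.8,0,0.2,0,5.1,-9.2,0,0.2,0,5.6,-10,0,0.2,0,5.7,-10.2,0,0.2,0,5.7,-10.2,0,0.2,0]
}}

```text
clock: 7.9
eef_pos: [396.2, -281.0, 149.9]
tool_rot: [-3.14, -0.009, 2.644]
force: [0.5, -0.8, -0.4]
width: 85.7
```

```bash
python3 - <<'E'
from h import *
grab("3")
t=load("top","3");s=load("scene","3")
crop(t,290,120,130,140,3.2,"a");crop(s,220,210,130,140,3.2,"b");tile(["a","b"],"c3")
crop(s,100,180,130,140,4,"d3")
E
python3 go.py 401.5 -279.5 26 61.8
```

```text
t 8.00 pos [ 399.7 -278.9  149.7] jaw 61.9 w 85.4 F [ 0.1  1.2 -0.2] tilt [-0.007  0.003] q7 2.14 q5 -0.49
rows: [-0.11  0.01  4.95] twist 0.01 dist 3 rows
```

View pics/c3.png

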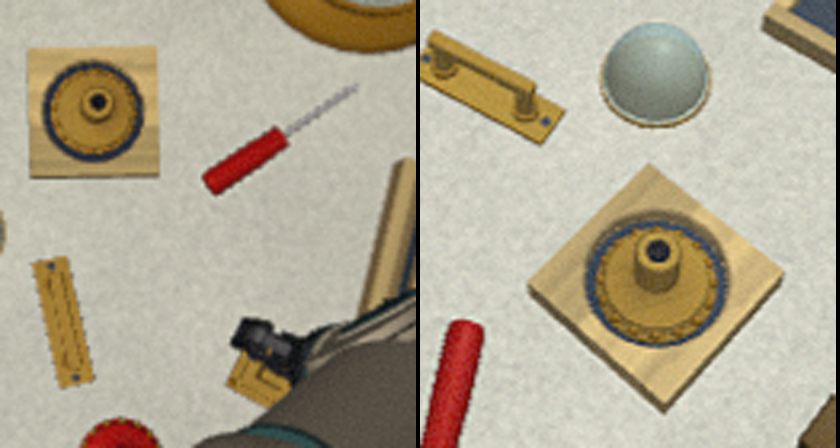

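View pics/d3.png

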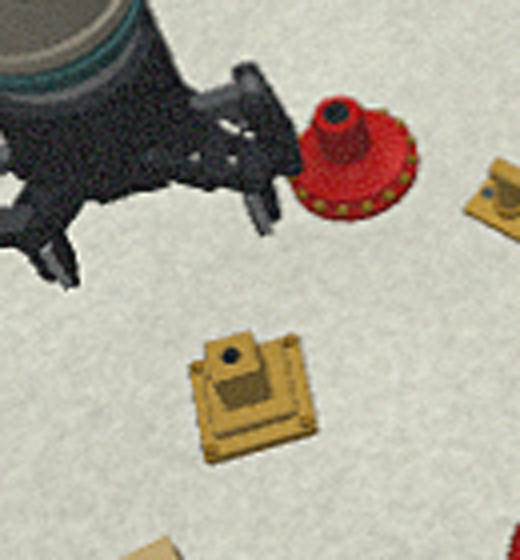

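Call:
{"name": "servo_tool", "arguments": {
  "commands": [-0.1,0,1.3,0,0,-0.1,0,2.6,0,0,-0.1,0,3.9,0,0,-0.1,0,4.7,0,0,-0.1,0,5,0,0,-0.1,0,5,0,0,-0.1,0,5,0,0]
}}

```text
clock: 8.58
eef_pos: [401.5, -280.1, 25.3]
tool_rot: [-3.14, -0.007, 2.652]
force: [0.0, -0.5, 0.1]
width: 85.4
```

Call:
{"name": "servo_tool", "arguments": {
  "commands": [0,0,0,0,0.6,0,0,0,0,1,0,0,0,0,1,0,0,0,0,1,0,0,0,0,1,0,0,0,0,1,0,0,0,0,1,0,0,0,0,1]
}}

```text
clock: 9.25
eef_pos: [401.0, -280.5, 26.1]
tool_rot: [-3.141, -0.006, 2.65]
force: [-0.2, 2.3, 7.3]
width: 25.0
```

```bash
python3 go.py 401.5 -279.5 180 61.8
```

```text
t 9.25 pos [ 401.  -280.5   26.1] jaw 61.9 w 25.0 F [-0.2  2.3  7.3] tilt [-0.006  0.002] q7 2.29 q5 -0.67
rows: [ 0.04  0.04 -6.16] twist 0.01 dist 4 rows
```

Call:
{"name": "servo_tool", "arguments": {
  "commands": [0,0,-1,0,1,0,0,-2.4,0,1,0,0,-4,0,1,0,0,-5.5,0,1,0,0,-6,0,1,0,0,-6,0,1]
}}

```text
clock: 9.75
eef_pos: [403.1, -281.9, 178.1]
tool_rot: [-3.14, -0.001, 2.651]
force: [0.8, -0.8, -4.7]
width: 24.9
```

```bash
python3 go.py 519 409 176 94.4
```

```text
t 9.75 pos [ 403.1 -281.9  178.1] jaw 61.9 w 24.9 F [ 0.8 -0.8 -4.7] tilt [-0.002 -0.001] q7 2.11 q5 -0.46
rows: [ 8.94 26.56  0.05] twist -5.42 dist 17 rows
```

Call:
{"name": "servo_tool", "arguments": {
  "commands": [0.2,0.6,0,0,1,0.6,1.8,0,-0.5,1,1.05,3.1,0,-1,1,1.5,4.5,0,-1.6,1,1.95,5.9,0,-2.2,1,2.4,7.3,0,-2.8,1,2.9,8.7,0,-3.4,1,3.4,10.1,0,-4,1,3.85,11.5,0,-4.6,1,4.3,12.9,0,-5.4,1]
}}

```text
clock: 10.58
eef_pos: [457.2, 56.1, 173.8]
tool_rot: [3.139, -0.011, -3.064]
force: [0.1, -0.4, -5.1]
width: 24.9
```

```bash
python3 go.py 519 409 176 94.4
```

```text
t 10.58 pos [457.2  56.1 173.8] jaw 94.4 w 24.9 F [ 0.1 -0.4 -5.1] tilt [-0.011  0.002] q7 1.86 q5 -0.37
rows: [-3.56 13.88 -0.09] twist 0.01 dist 9 rows
```

Call:
{"name": "servo_tool", "arguments": {
  "commands": [-0.4,1.5,-0.1,0,1,-0.8,3,-0.1,0,1,-1.2,4.5,-0.1,0,1,-1.5,6,-0.1,0,1,-1.9,7.5,-0.1,0,1,-2.3,9,-0.1,0,1,-2.7,10.5,-0.1,0,1,-3.1,12,-0.1,0,1,-3.4,13.1,-0.1,0,1,-3.5,13.4,-0.1,0,1]
}}

```text
clock: 11.42
eef_pos: [518.8, 401.8, 174.7]
tool_rot: [3.136, -0.01, -3.06]
force: [-0.4, 1.7, -4.3]
width: 25.0
```

Call:
{"name": "servo_tool", "arguments": {
  "commands": [0,0,0,0,1,0,0,0,0,1]
}}

```text
clock: 11.58
eef_pos: [519.9, 393.5, 175.6]
tool_rot: [-3.141, -0.011, -3.067]
force: [0.3, -1.1, -5.4]
width: 25.5
```

```bash
python3 go.py 519 409 65 94.4
```

```text
t 11.58 pos [519.9 393.5 175.6] jaw 94.3 w 25.5 F [ 0.3 -1.1 -5.4] tilt [-0.011 -0.001] q7 1.31 q5 -0.41
rows: [-0.06  0.62  4.42] twist -0.02 dist 3 rows
```

Call:
{"name": "servo_tool", "arguments": {
  "commands": [0,0.3,0.6,0,1,-0.05,0.6,1.6,0,1,-0.05,0.6,2.8,0,1,-0.05,0.6,3.8,0,1,-0.05,0.6,4.3,0,1,-0.05,0.6,4.4,0,1,-0.05,0.6,4.4,0,1]
}}

```text
clock: 12.17
eef_pos: [520.6, 408.8, 67.4]
tool_rot: [3.141, -0.008, -3.069]
force: [-0.1, 0.3, -4.3]
width: 25.5
```

```bash
python3 - <<'E'
from h import *
grab("4")
s=load("scene","4");t=load("top","4")
p=(519,409,np.radians(4.4));b=39
from fit import model,sq
crop(t,90,150,110,110,4,"a");crop(s,335,80,110,110,4,"b",[(model(p,sq(31,31,b)),(0,255,0)),(model(p,sq(39,39,23)),(255,0,0))]);tile(["a","b"],"c4")
E
python3 go.py 519 409 37 94.4
```

```text
t 12.27 pos [522.2 410.1  69.7] jaw 94.2 w 25.2 F [ 1.5  0.3 -5.1] tilt [-0.005  0.003] q7 1.35 q5 -0.49
rows: [ 0.12 -0.04  1.31] twist -0.03 dist 1 rows
```

View pics/c4.png

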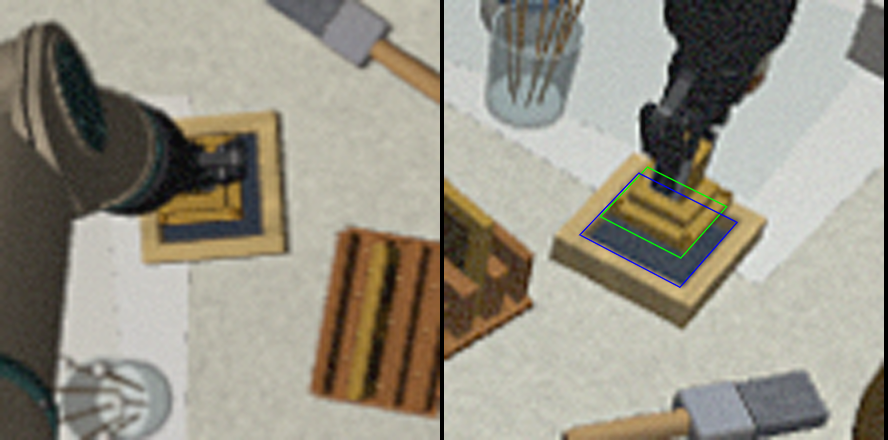

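Run:
```python
from h import *
from fit import model,sq
s=load("scene","4");t=load("top","4")
p=(519,409,np.radians(4.4));q=(522,410,np.radians(4.2));b=43
ov=[(model(q,sq(31,31,b)),(0,255,0)),(model(q,sq(23,23,b+20)),(0,255,0)),(model(p,sq(39,39,8)),(255,0,0)),(model(p,sq(53,53,23)),(0,0,255))]
crop(t,110,160,80,70,5,"a",ov);crop(s,350,100,80,70,5,"b",ov);tile(["a","b"],"c4b")
```

```text
(no output)
```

View pics/c4b.png

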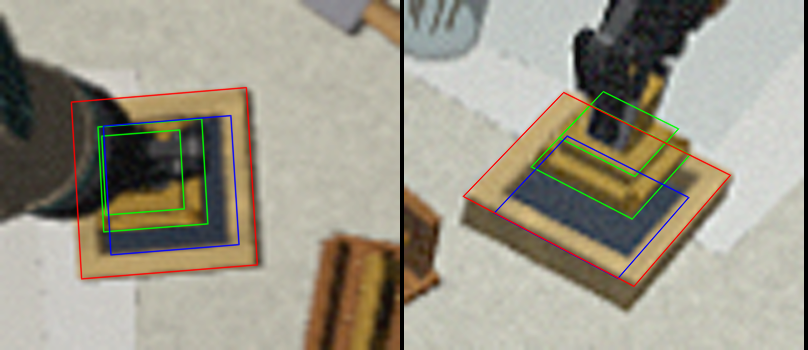

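Call:
{"name": "servo_tool", "arguments": {
  "commands": [0.1,-0.05,0.3,0,1,0.15,-0.05,0.6,0,1,0.15,-0.05,0.9,0,1,0.15,-0.05,1.1,0,1,0.15,-0.05,1.1,0,1,0.15,-0.05,1.1,0,1]
}}

```text
clock: 12.77
eef_pos: [516.8, 408.4, 40.4]
tool_rot: [3.14, -0.008, -3.067]
force: [0.1, -0.8, -4.2]
width: 25.4
```

```bash
python3 - <<'E'
from h import *
grab("5")
s=load("scene","5");t=load("top","5")
crop(t,110,160,80,70,5,"a");crop(s,350,100,80,70,5,"b");tile(["a","b"],"c5")
E
python3 go.py 519 409 34 94.4
```

```text
t 12.87 pos [517.4 408.7  41.1] jaw 94.2 w 25.0 F [-0.2 -0.5 -4.7] tilt [-0.006  0.002] q7 1.36 q5 -0.51
rows: [-0.07  0.01  0.28] twist -0.03 dist 1 rows
```

View pics/c5.png

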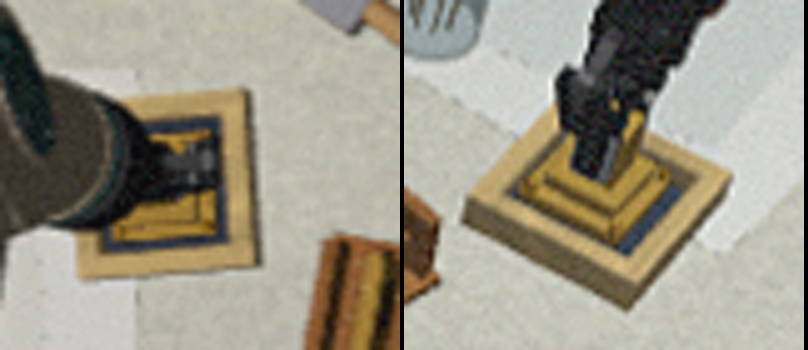

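Call:
{"name": "servo_tool", "arguments": {
  "commands": [-0.08,0,0.05,0,1,-0.08,0,0.1,0,1,-0.08,0,0.15,0,1,-0.08,0,0.2,0,1,-0.08,0,0.2,0,1]
}}

```text
clock: 13.28
eef_pos: [518.7, 408.6, 35.6]
tool_rot: [3.139, -0.007, -3.067]
force: [-0.3, 0.6, -5.4]
width: 25.3
```

Call:
{"name": "servo_tool", "arguments": {
  "commands": [0,0,0.03,0,1,0,0,0.06,0,1,0,0,0.08,0,1,0,0,0.08,0,1]
}}

```text
clock: 13.62
eef_pos: [518.9, 408.8, 34.3]
tool_rot: [3.139, -0.007, -3.067]
force: [-1.4, -0.5, -0.9]
width: 24.9
```

Call:
{"name": "servo_tool", "arguments": {
  "commands": [0,0,0.03,0,1,0,0,0.03,0,1,0,0,0.03,0,1]
}}

```text
clock: 13.87
eef_pos: [519.0, 408.9, 34.2]
tool_rot: [3.139, -0.007, -3.067]
force: [-3.2, -0.7, 6.1]
width: 25.1
```

Call:
{"name": "servo_tool", "arguments": {
  "commands": [0,0,0,0,0.6,0,0,0,0,0.4,0,0,0,0,0.2,0,0,0,0,0,0,0,0,0,0,0,0,0,0,0,0,0,0,0,0]
}}

```text
clock: 14.45
eef_pos: [519.0, 408.7, 33.1]
tool_rot: [3.139, -0.007, -3.068]
force: [-0.4, -0.1, 0.7]
width: 85.4
```

Call:
{"name": "servo_tool", "arguments": {
  "commands": [0,0,-1,0,0,0,0,-2.5,0,0,0,0,-4,0,0,0,0,-5.4,0,0,0,0,-5.6,0,0]
}}

```text
clock: 14.87
eef_pos: [523.7, 410.1, 180.2]
tool_rot: [3.133, 0.003, -3.068]
force: [0.8, 0.4, -0.2]
width: 85.9
```

```bash
python3 go.py 448 -87.5 170 101.8
```

```text
t 14.87 pos [523.7 410.1 180.2] jaw 94.2 w 85.9 F [ 0.8  0.4 -0.2] tilt [0.002 0.009] q7 1.29 q5 -0.42
rows: [  4.49 -19.63   0.23] twist -1.26 dist 13 rows
```

Call:
{"name": "servo_tool", "arguments": {
  "commands": [0.2,-1,0,0,0,0.6,-2.6,0,0,0,1,-4.2,0,0,0,1.35,-5.8,0,0,0,1.7,-7.4,0,-0.5,0,2.1,-9,0,-1,0,2.4,-10.6,0,-1.2,0,2.8,-12.2,0,-1.2,0,3.2,-13.8,0,-1.2,0,3.5,-15.4,0,-1.2,0]
}}

```text
clock: 15.7
eef_pos: [460.1, 16.3, 172.9]
tool_rot: [3.138, -0.006, -2.942]
force: [0.2, 0.2, 1.3]
width: 85.3
```

Call:
{"name": "servo_tool", "arguments": {
  "commands": [0.2,-1.2,0,0,0,0.5,-2.3,0,0,0,0.8,-3.3,0,0,0,0.8,-3.6,0,0,0,0.8,-3.6,0,0,0]
}}

```text
clock: 16.12
eef_pos: [459.7, -76.7, 172.9]
tool_rot: [3.139, -0.006, -2.947]
force: [0.0, 0.5, 0.9]
width: 85.6
```

```bash
python3 - <<'E'
from h import *
grab("6")
s=load("scene","6");t=load("top","6")
crop(t,110,160,80,70,5,"a");crop(s,350,100,80,70,5,"b");tile(["a","b"],"c6")
crop(s,150,150,120,110,5,"d6")
E
python3 go.py 448 -87.5 60 101.8
```

```text
t 16.22 pos [459.6 -73.2 172.5] jaw 101.5 w 85.5 F [-0.4  0.4  0.4] tilt [-0.007  0.003] q7 2.22 q5 -0.33
rows: [ 0.54 -0.49  4.5 ] twist -0.06 dist 3 rows
```

View pics/c6.png

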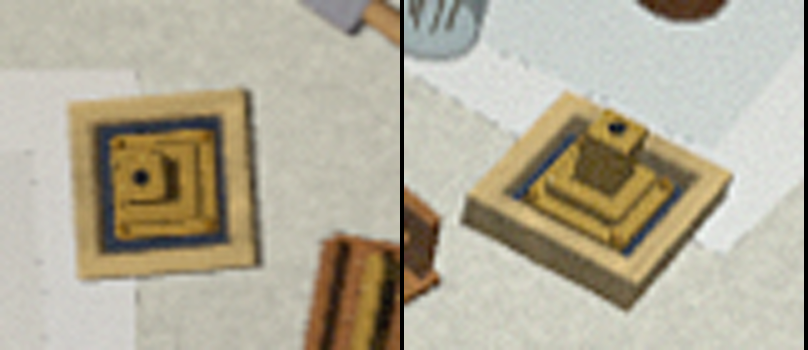

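View pics/d6.png

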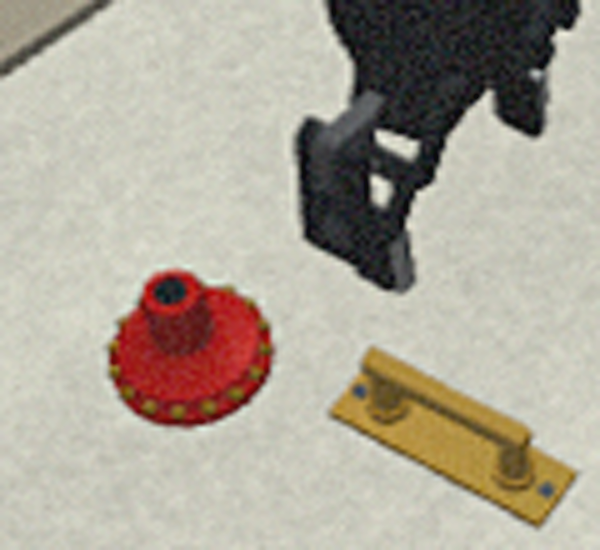

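```bash
python3 - <<'E'
from h import *
s=load("scene","6");t=load("top","0")
print("red",onplane(s,[150+170/5,150+292/5],56),onplane(t,[290+137/3.5,120+507/3.5],56))
a=onplane(s,[[150+372/5,150+352/5],[150+525/5,150+437/5]],46);print("bar",a,a.mean(0),np.degrees(np.arctan2(*(a[1]-a[0])[[1,0]])))
E
python3 go.py 448 -87.5 80 101.8
```

```text
red [[ 321.50668692 -140.28885953   56.        ]] [[ 317.62267111 -140.89779558   56.        ]]
bar [[409.3812967  -94.73729718  46.        ]
 [493.40095183 -78.77449046  46.        ]] [451.39112426 -86.75589382  46.        ] 10.757356463970655
t 16.22 pos [459.6 -73.2 172.5] jaw 101.5 w 85.5 F [-0.4  0.4  0.4] tilt [-0.007  0.003] q7 2.22 q5 -0.33
rows: [ 0.54 -0.48  3.7 ] twist -0.06 dist 3 rows
```

Call:
{"name": "servo_tool", "arguments": {
  "commands": [0.2,-0.2,1.2,0,0,0.5,-0.5,2.4,0,0,0.5,-0.5,3.5,0,0,0.5,-0.5,3.7,0,0,0.5,-0.5,3.7,0,0,0.5,-0.5,3.7,0,0]
}}

```text
clock: 16.72
eef_pos: [449.6, -87.6, 80.6]
tool_rot: [3.138, -0.006, -2.94]
force: [0.5, -0.7, -0.6]
width: 85.8
```

```bash
python3 go.py 448.5 -87.3 22 101.6
```

```text
t 16.72 pos [449.6 -87.6  80.6] jaw 101.6 w 85.8 F [ 0.5 -0.7 -0.6] tilt [-0.007  0.003] q7 2.36 q5 -0.45
rows: [0.03 0.01 2.34] twist -0.01 dist 2 rows
```

Call:
{"name": "servo_tool", "arguments": {
  "commands": [0,0,0.8,0,0,0,0,1.6,0,0,0,0,2.2,0,0,0,0,2.4,0,0,0,0,2.4,0,0]
}}

```text
clock: 17.13
eef_pos: [449.5, -87.9, 20.5]
tool_rot: [3.138, -0.005, -2.941]
force: [-0.6, -0.2, -0.1]
width: 85.9
```

Call:
{"name": "servo_tool", "arguments": {
  "commands": [0,0,0,0,0.6,0,0,0,0,0.8,0,0,0,0,0.9,0,0,0,0,1,0,0,0,0,1,0,0,0,0,1,0,0,0,0,1,0,0,0,0,1,0,0,0,0,1]
}}

```text
clock: 17.88
eef_pos: [448.8, -88.7, 20.5]
tool_rot: [3.138, -0.006, -2.942]
force: [-0.7, -0.0, 5.5]
width: 11.0
```

```bash
python3 go.py 448.5 -87.3 120 101.6
```

```text
t 17.88 pos [448.8 -88.7  20.5] jaw 101.4 w 11.0 F [-0.7 -0.   5.5] tilt [-0.006  0.002] q7 2.47 q5 -0.57
rows: [ 0.02  0.07 -3.98] twist -0.03 dist 3 rows
```

Call:
{"name": "servo_tool", "arguments": {
  "commands": [0,0,-1,0,1,0,0,-2.2,0,1,0,0,-3.6,0,1,0,0,-5,0,1,0,0,-5.6,0,1,0,0,-5.6,0,1]
}}

```text
clock: 18.38
eef_pos: [451.5, -89.2, 163.0]
tool_rot: [3.14, -0.001, -2.942]
force: [0.8, -0.4, -2.6]
width: 10.9
```

```bash
python3 go.py 634.5 141 160 96.1
```

```text
t 18.38 pos [451.5 -89.2 163. ] jaw 101.5 w 10.9 F [ 0.8 -0.4 -2.6] tilt [-0.001  0.001] q7 2.33 q5 -0.40
rows: [-9.    7.57  0.12] twist 0.89 dist 8 rows
```

Call:
{"name": "servo_tool", "arguments": {
  "commands": [-0.5,0.4,0,0,1,-1.5,1.3,0,0.2,1,-2.7,2.3,0,0.4,1,-3.9,3.3,0,0.6,1,-5.1,4.3,0,0.8,1,-6.3,5.3,0,0.9,1,-7.5,6.3,0,0.9,1,-8.4,7.1,0,0.9,1,-8.9,7.5,0,0.9,1,-9,7.6,0,0.9,1]
}}

```text
clock: 19.22
eef_pos: [632.7, 146.6, 156.3]
tool_rot: [3.137, -0.009, -3.031]
force: [-0.1, 0.8, -2.4]
width: 11.2
```

Call:
{"name": "servo_tool", "arguments": {
  "commands": [0,0,0,0,1,0,0,0,0,1]
}}

```text
clock: 19.38
eef_pos: [630.9, 140.3, 157.8]
tool_rot: [3.14, -0.01, -3.038]
force: [-0.7, -1.3, -2.7]
width: 11.0
```

```bash
python3 go.py 634.5 141 56 96.1
```

```text
t 19.38 pos [630.9 140.3 157.8] jaw 96.0 w 11.0 F [-0.7 -1.3 -2.7] tilt [-0.01  0.  ] q7 1.81 q5 -0.46
rows: [-0.19  0.01  4.07] twist -0.02 dist 3 rows
```

Call:
{"name": "servo_tool", "arguments": {
  "commands": [-0.15,0,0.6,0,1,-0.15,0,1.6,0,1,-0.15,0,2.8,0,1,-0.15,0,3.7,0,1,-0.15,0,4,0,1,-0.15,0,4,0,1,-0.15,0,4,0,1]
}}

```text
clock: 19.97
eef_pos: [635.6, 141.5, 59.4]
tool_rot: [3.139, -0.007, -3.037]
force: [0.6, -0.0, -1.0]
width: 10.7
```

```bash
python3 - <<'E'
from h import *
grab("7")
s=load("scene","7");t=load("top","7")
crop(t,195,110,100,90,4,"a");crop(s,310,170,105,95,4,"b");tile(["a","b"],"c7")
E
python3 go.py 634.5 141 33 96.1
```

```text
t 20.07 pos [636.8 142.1  60.9] jaw 96.0 w 10.6 F [-0.2 -1.2 -3.1] tilt [-0.004  0.002] q7 1.87 q5 -0.53
rows: [ 0.09 -0.04  1.12] twist -0.02 dist 1 rows
```

View pics/c7.png

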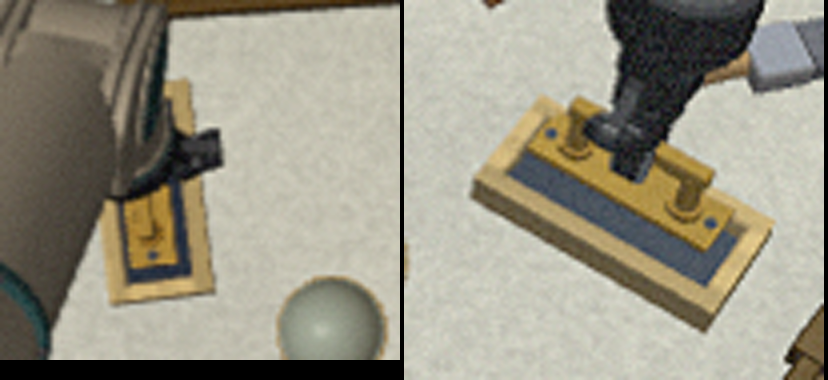

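Call:
{"name": "servo_tool", "arguments": {
  "commands": [0.1,-0.05,0.3,0,1,0.1,-0.05,0.6,0,1,0.1,-0.05,0.9,0,1,0.1,-0.05,1,0,1,0.1,-0.05,1,0,1,0.1,-0.05,1,0,1]
}}

```text
clock: 20.57
eef_pos: [632.7, 141.2, 34.0]
tool_rot: [3.139, -0.007, -3.036]
force: [-0.1, -0.7, -1.5]
width: 10.8
```

```bash
python3 - <<'E'
from h import *
grab("8")
s=load("scene","8");t=load("top","8")
crop(t,195,110,100,90,4,"a");crop(s,310,170,105,95,4,"b");tile(["a","b"],"c8")
E
python3 go.py 634.5 141 29 96.1
```

```text
t 20.67 pos [633.1 141.1  34.5] jaw 96.0 w 10.8 F [ 0.2 -1.1 -2. ] tilt [-0.007  0.002] q7 1.88 q5 -0.55
rows: [-0.05 -0.01  0.22] twist -0.01 dist 1 rows
```

View pics/c8.png

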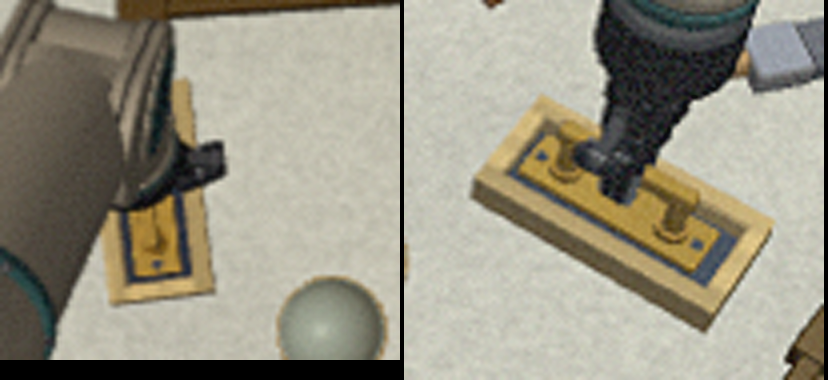

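Call:
{"name": "servo_tool", "arguments": {
  "commands": [-0.07,0,0.05,0,1,-0.07,0,0.1,0,1,-0.07,0,0.15,0,1,-0.07,0,0.18,0,1,-0.07,0,0.18,0,1]
}}

```text
clock: 21.08
eef_pos: [634.4, 141.4, 29.6]
tool_rot: [3.139, -0.007, -3.036]
force: [-0.6, 0.0, -2.8]
width: 11.0
```

Call:
{"name": "servo_tool", "arguments": {
  "commands": [0,0,0.03,0,1,0,0,0.06,0,1,0,0,0.06,0,1,0,0,0.06,0,1]
}}

```text
clock: 21.42
eef_pos: [634.6, 141.2, 28.6]
tool_rot: [3.139, -0.007, -3.036]
force: [-2.1, -0.5, 1.5]
width: 10.9
```

Contact. Release and lift.

Call:
{"name": "servo_tool", "arguments": {
  "commands": [0,0,0.02,0,1,0,0,0.02,0,0.9,0,0,0.02,0,0.7,0,0,0.02,0,0.5,0,0,0.02,0,0.4,0,0,0.02,0,0.2,0,0,0.02,0,0,0,0,0.02,0,0,0,0,0.02,0,0]
}}

```text
clock: 22.17
eef_pos: [634.6, 141.4, 27.8]
tool_rot: [3.139, -0.007, -3.036]
force: [-0.7, -0.1, 0.2]
width: 85.0
```

Call:
{"name": "servo_tool", "arguments": {
  "commands": [0,0,-1,0,0,0,0,-2.5,0,0,0,0,-4,0,0,0,0,-5.4,0,0,0,0,-6,0,0]
}}

```text
clock: 22.58
eef_pos: [638.2, 140.8, 183.0]
tool_rot: [3.139, 0.0, -3.036]
force: [1.6, 0.9, 1.0]
width: 85.1
```

```bash
python3 go.py 419 273 176 80.5
```

```text
t 22.58 pos [638.2 140.8 183. ] jaw 96.0 w 85.1 F [1.6 0.9 1. ] tilt [0.    0.003] q7 1.80 q5 -0.44
rows: [8.16 6.18 0.29] twist 2.59 dist 7 rows
```

Call:
{"name": "servo_tool", "arguments": {
  "commands": [1,0.8,0,0.5,0,2.2,1.7,0,1,0,3.5,2.6,0,1.6,0,4.8,3.6,0,2.1,0,6,4.5,0,2.6,0,7.2,5.5,0,2.6,0,8,6,0,2.6,0,8.1,6.1,0,2.6,0,8.1,6.1,0,2.6,0]
}}

```text
clock: 23.33
eef_pos: [416.8, 272.8, 179.7]
tool_rot: [3.14, -0.008, 2.978]
force: [1.1, 0.4, -0.1]
width: 85.4
```

```bash
python3 - <<'E'
from h import *
grab("9")
s=load("scene","9");t=load("top","9")
crop(t,195,110,100,90,4,"a");crop(s,310,170,105,95,4,"b");tile(["a","b"],"c9")
crop(s,285,85,100,90,6,"d9"); crop(t,150,190,75,75,6,"e9")
crop(load("top","0"),160,195,55,70,8,"f9")
E
python3 go.py 419 273 100 80
```

```text
t 23.43 pos [419.5 271.  180. ] jaw 80.4 w 85.5 F [1.2 0.2 0.4] tilt [-0.005  0.002] q7 1.31 q5 -0.52
rows: [0.02 0.07 3.2 ] twist 0.07 dist 2 rows
```

View pics/c9.png

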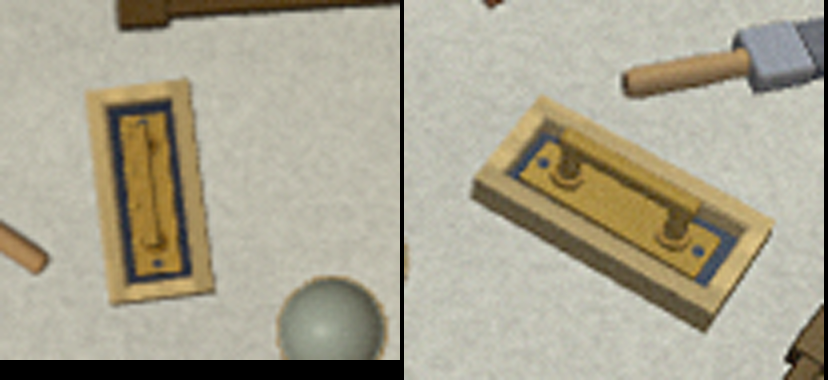

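View pics/d9.png

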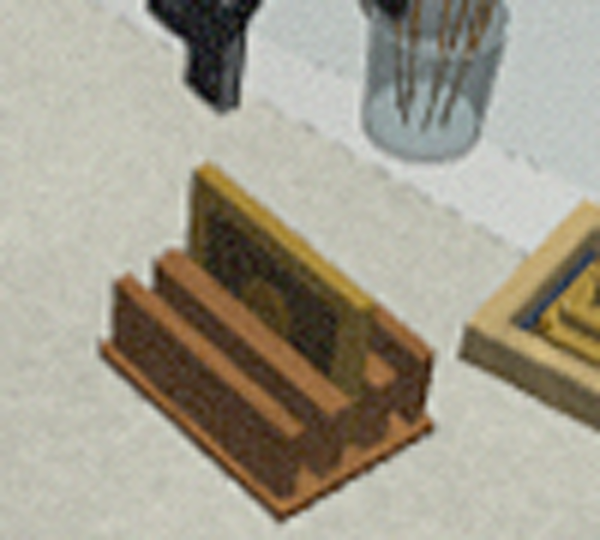

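View pics/f9.png

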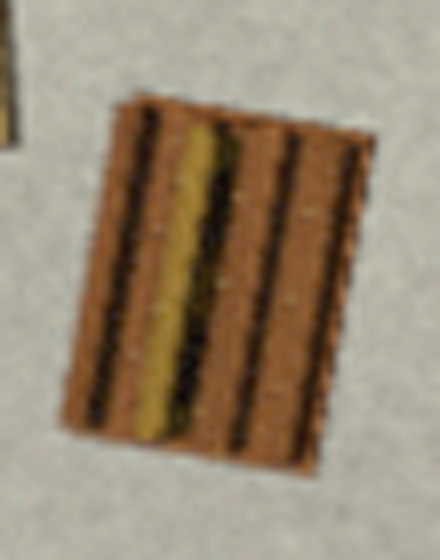

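Run:
```python
from h import *
s=load("scene","9");t=load("top","0")
A=lambda a:(a.mean(0).round(1),round(float(np.degrees(np.arctan2(a[0][1]-a[1][1],a[0][0]-a[1][0]))),2),round(float(np.linalg.norm(a[0]-a[1])),1))
q=lambda d,P,f,o,z:A(onplane(d,(np.array(P)+.5)/f-.5+o,z))
print("top",q(t,[(203,125),(151,435)],8,[160,195],98))
print("sc",q(s,[(363,308),(199,170)],6,[285,85],98))
print("rack flange sc",q(s,[(282,519),(100,346)],6,[285,85],3))
print("flange end sc",q(s,[(433,425),(282,519)],6,[285,85],3))
print("slots top",q(t,[(150,110),(97,422)],8,[160,195],40),q(t,[(290,140),(238,445)],8,[160,195],40),q(t,[(352,150),(300,455)],8,[160,195],40))
print("rack edges",q(t,[(125,100),(65,425)],8,[160,195],50),q(t,[(376,135),(316,473)],8,[160,195],3), q(t,[(136,93),(376,133)],8,[160,195],3))
```

```text
top (array([418.7, 274.5,  98. ]), -9.1, 109.8)
sc (array([419. , 272.9,  98. ]), -9.83, 106.0)
rack flange sc (array([410.6, 233.3,   3. ]), -10.76, 130.6)
flange end sc (array([482. , 266.1,   3. ]), 80.86, 91.2)
slots top (array([424.6, 306. ,  40. ]), -9.18, 115.3) (array([414.9, 254.4,  40. ]), -9.32, 112.5) (array([411.3, 231.6,  40. ]), -9.36, 112.4)
rack edges (array([425.7, 314.3,  50. ]), -9.99, 119.6) (array([411. , 230.2,   3. ]), -9.77, 127.9) (array([482.4, 264.7,   3. ]), 80.48, 91.9)
```

Call:
{"name": "servo_tool", "arguments": {
  "commands": [0,0.1,1,0,0,0,0.1,2.3,0,0,0,0.1,3.6,0,0,0,0.1,4.5,0,0,0,0.1,4.75,0,0,0,0.1,4.75,0,0,0,0.1,4.75,0,0]
}}

```text
clock: 24.02
eef_pos: [419.4, 273.3, 61.4]
tool_rot: [3.141, -0.006, 2.973]
force: [-0.4, 0.4, 0.1]
width: 85.3
```

```bash
python3 go.py 419 273.5 59 80.4
python3 - <<'E'
from h import *
grab("10")
s=load("scene","10")
crop(s,275,70,120,110,5,"d10")
E
```

```text
t 24.02 pos [419.4 273.3  61.4] jaw 80.3 w 85.3 F [-0.4  0.4  0.1] tilt [-0.006  0.002] q7 1.47 q5 -0.71
rows: [0.02 0.01 0.1 ] twist -0.01 dist 1 rows
```

View pics/d10.png

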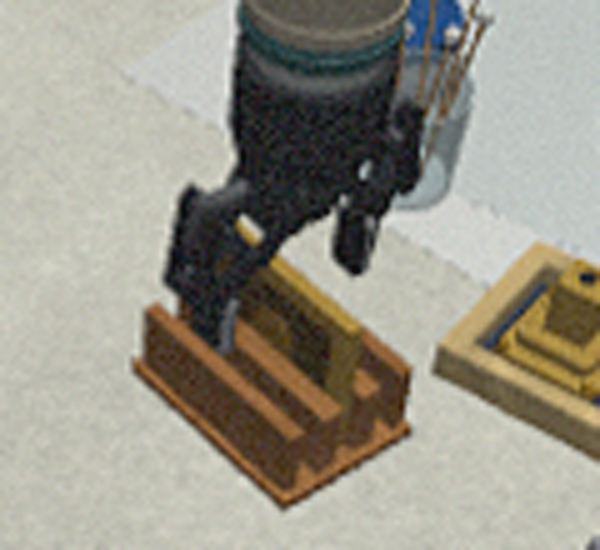

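Call:
{"name": "servo_tool", "arguments": {
  "commands": [0,0,0,0,0.6,0,0,0,0,0.7,0,0,0,0,0.8,0,0,0,0,0.85,0,0,0,0,0.9,0,0,0,0,1,0,0,0,0,1,0,0,0,0,1,0,0,0,0,1,0,0,0,0,1]
}}

```text
clock: 24.95
eef_pos: [417.8, 274.2, 61.0]
tool_rot: [3.14, -0.007, 2.975]
force: [-1.1, 0.6, 4.7]
width: 9.5
```

```bash
python3 go.py 419 273.5 150 80.4
```

```text
t 24.95 pos [417.8 274.2  61. ] jaw 80.4 w 9.5 F [-1.1  0.6  4.7] tilt [-0.007  0.002] q7 1.47 q5 -0.71
rows: [-0.03 -0.02 -3.56] twist 0.01 dist 3 rows
```

Call:
{"name": "servo_tool", "arguments": {
  "commands": [0,0,-0.3,0,1,0,0,-0.8,0,1,0,0,-1.3,0,1,0,0,-1.8,0,1,0,0,-2.3,0,1,0,0,-2.8,0,1,0,0,-3.6,0,1,0,0,-4.6,0,1,0,0,-5.2,0,1,0,0,-5.2,0,1]
}}

```text
clock: 25.78
eef_pos: [420.0, 274.1, 193.2]
tool_rot: [3.138, -0.004, 2.975]
force: [1.2, 0.1, -5.4]
width: 9.7
```

```bash
python3 go.py 516 -410.5 186 75.9
python3 - <<'E'
from h import *
grab("11")
s=load("scene","11");t=load("top","11")
crop(s,275,30,130,140,4,"a");crop(t,355,155,75,90,5,"b");tile(["a","b"],"d11")
E
```

```text
t 25.78 pos [420.  274.1 193.2] jaw 80.4 w 9.7 F [ 1.2  0.1 -5.4] tilt [-0.003  0.004] q7 1.30 q5 -0.50
rows: [ -8.34 -26.37   0.16] twist 0.76 dist 17 rows
```

View pics/d11.png

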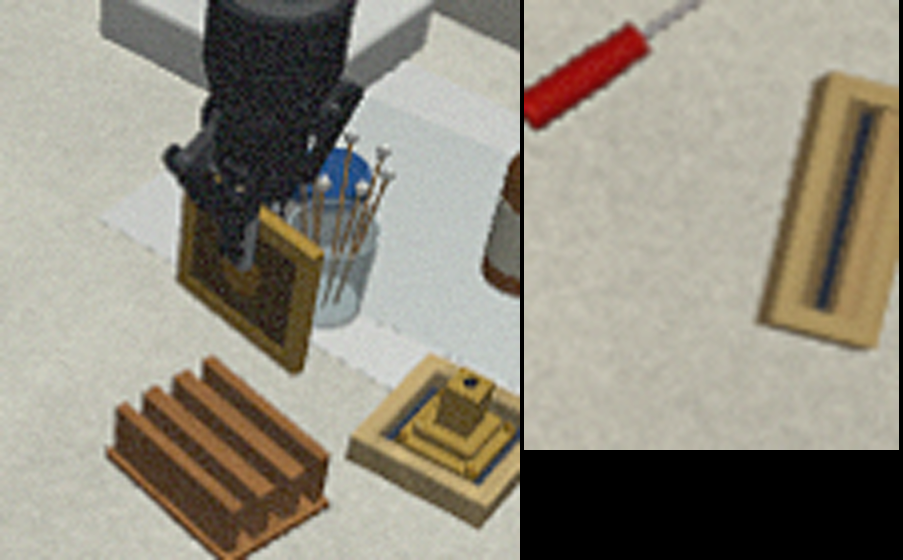

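Run:
```python
from h import *
s=load("scene","11");t=load("top","11")
crop(s,105,305,80,105,6,"e11");crop(t,392,160,55,72,8,"f11")
```

```text
(no output)
```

View pics/e11.png

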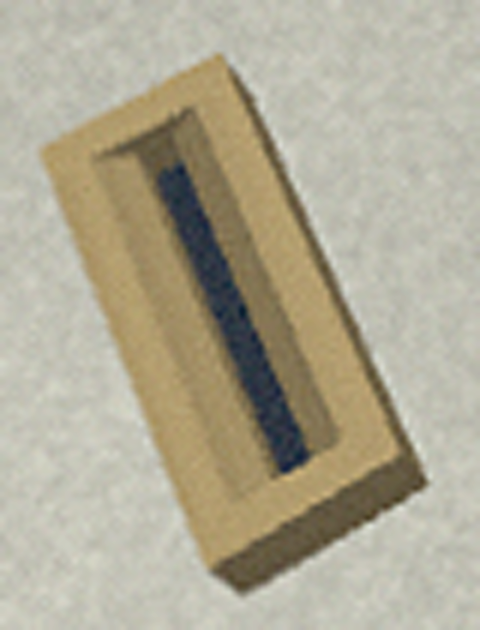

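View pics/f11.png

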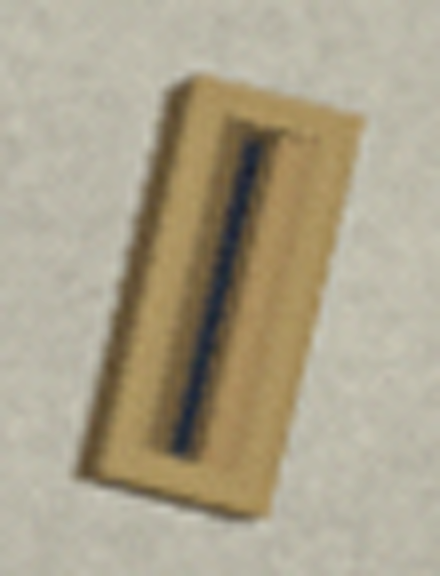

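Run:
```python
from h import *
from fit import model
s=load("scene","11");t=load("top","11")
cv=lambda P,f,o:(np.array(P,float)+.5)/f-.5+o
T=[([(200,76),(363,120),(266,518),(98,473)],[(76,32,42),(76,-32,42),(-76,-32,42),(-76,32,42)])]
S=[([(220,53),(42,148),(212,570),(400,455)],[(-76,32,42),(-76,-32,42),(76,-32,42),(76,32,42)]),
   ([(95,155),(193,108),(335,445),(237,497)],[(-63,-18,42),(-63,18,42),(63,18,42),(63,-18,42)])]
for nm,use in(("top",[1,0]),("sc",[0,1]),("both",[1,1])):
    def res(p):
        r=[0*p[:1]]
        if use[0]:
            for u,P in T:r.append((proj(t,model(p,P))-cv(u,8,[392,160])).ravel())
        if use[1]:
            for u,P in S:r.append((proj(s,model(p,P))-cv(u,6,[105,305])).ravel())
        return np.concatenate(r)
    q=least_squares(res,[517,-411,-.24],x_scale=[10,10,.1]);print(nm,q.x[:2].round(1),np.degrees(q.x[2]).round(2),np.sqrt(np.mean(q.fun**2)).round(2))
    if nm!="both":
        pass
```

```text
top [ 514.1 -411.4] -15.24 0.2
sc [ 516.7 -411.1] -14.95 0.66
both [ 516.2 -411.2] -15.0 0.64
```

```bash
cat > edge.py <<'E'
from h import *
from fit import model
from scipy.optimize import minimize
from scipy.ndimage import map_coordinates
def seg(a,b,n=60): a=np.array(a,float);b=np.array(b,float);return a+np.linspace(.04,.96,n)[:,None]*(b-a)
def ch(img): 
    g=img.astype(float)[...,::-1]; return g
def score(d,p,segs,G):
    tot=0
    for a,b in segs:
        q=proj(d,model(p,seg(a,b)));dv=q[-1]-q[0];n=np.array([-dv[1],dv[0]])/np.hypot(*dv)
        c=0
        for k in range(3):
            f=lambda o:map_coordinates(G[...,k],[(q+n*o)[:,1],(q+n*o)[:,0]],order=1)
            c+=abs((f(1.)-f(-1.)).mean())
        tot+=c
    return -tot
def fit(d,p0,segs):
    G=cv2.GaussianBlur(d["img"],(0,0),.6).astype(float)
    best=None
    for dx in(-3,0,3):
      for dy in(-3,0,3):
        for dw in(-.02,0,.02):
          r=minimize(lambda p:score(d,p*[1,1,.01],segs,G),[p0[0]+dx,p0[1]+dy,(p0[2]+dw)*100],method="Nelder-Mead",options=dict(xatol=.02,fatol=.05,initial_simplex=None))
          if best is None or r.fun<best.fun:best=r
    x=best.x;return x[0].round(2),x[1].round(2),np.degrees(x[2]*.01).round(2),round(best.fun,1)
E
python3 - <<'E'
from edge import *
s=load("scene","11");t=load("top","11");t0=load("top","0");s0=load("scene","0")
L=lambda y,z,a=76:((-a,y,z),(a,y,z)); W=lambda x,z,b=32:((x,-b,z),(x,b,z))
p=(516,-411,-.257)
longs=[L(32,42),L(-32,42)];sh=[W(76,42),W(-76,42)]
print("top long+short",fit(t0,p,longs+sh)); print("sc",fit(s0,p,longs+sh))
mouth=[L(18,42,63),L(-18,42,63)]
print("sc with mouth",fit(s0,p,longs+sh+mouth))
# base edges visible
print("top base",fit(t0,p,longs+sh+[L(32,0)]),"sc base",fit(s0,p,longs+sh+[W(76,0),L(32,0)]))
E
```

```text
top long+short (np.float64(512.91), np.float64(-401.46), np.float64(-14.65), np.float64(-345.7))
sc (np.float64(529.81), np.float64(-411.27), np.float64(-14.81), np.float64(-463.2))
sc with mouth (np.float64(528.79), np.float64(-414.99), np.float64(-14.52), np.float64(-532.3))
top base (np.float64(510.72), np.float64(-410.68), np.float64(-14.86), np.float64(-505.0)) sc base (np.float64(516.4), np.float64(-411.62), np.float64(-14.67), np.float64(-776.2))
```

Call:
{"name": "servo_tool", "arguments": {
  "commands": [-0.2,-0.6,0,0,1,-0.6,-1.8,0,0,1,-1,-3.1,0,0.2,1,-1.4,-4.4,0,0.4,1,-1.8,-5.7,0,0.6,1,-2.2,-7,0,0.8,1,-2.6,-8.3,0,0.9,1,-3,-9.6,0,0.9,1,-3.4,-10.9,0,0.9,1,-3.8,-12.2,0,0.9,1]
}}

```text
clock: 26.72
eef_pos: [460.3, -44.0, 188.3]
tool_rot: [-3.141, -0.011, 2.881]
force: [0.3, 0.2, -4.5]
width: 9.4
```

```bash
python3 go.py 514 -411 175 75.25
```

```text
t 26.72 pos [460.3 -44.  188.3] jaw 75.1 w 9.4 F [ 0.3  0.2 -4.5] tilt [-0.011  0.002] q7 1.86 q5 -0.48
rows: [ -5.87 -13.63   0.48] twist -0.03 dist 9 rows
```

Call:
{"name": "servo_tool", "arguments": {
  "commands": [-0.5,-1.2,0,0,1,-1.1,-2.5,0,0,1,-1.7,-3.9,0,0,1,-2.3,-5.3,0,0,1,-2.9,-6.7,0,0,1,-3.5,-8.1,0,0,1,-4.1,-9.5,0,0,1,-4.7,-10.9,0,0,1,-5.3,-12.2,0,0,1,-5.7,-13,0,0,1]
}}

```text
clock: 27.55
eef_pos: [513.5, -397.7, 186.3]
tool_rot: [-3.14, -0.01, 2.877]
force: [0.2, -1.0, -4.2]
width: 9.3
```

Call:
{"name": "servo_tool", "arguments": {
  "commands": [0,0,0,0,1,0,0,0,0,1,0,0,0,0,1]
}}

```text
clock: 27.8
eef_pos: [514.5, -391.7, 186.4]
tool_rot: [3.138, -0.012, 2.88]
force: [-0.2, 0.6, -5.4]
width: 9.1
```

```bash
python3 go.py 514 -411 115 75.25
```

```text
t 27.80 pos [ 514.5 -391.7  186.4] jaw 75.0 w 9.1 F [-0.2  0.6 -5.4] tilt [-0.01   0.006] q7 2.33 q5 -0.47
rows: [-0.21 -0.76  2.85] twist -0.04 dist 2 rows
```

Call:
{"name": "servo_tool", "arguments": {
  "commands": [-0.1,-0.4,0.5,0,1,-0.2,-0.75,1.4,-0.05,1,-0.2,-0.75,2.3,-0.05,1,-0.2,-0.75,2.8,-0.05,1,-0.2,-0.75,2.9,-0.05,1,-0.2,-0.75,2.9,-0.05,1,-0.2,-0.75,2.9,-0.05,1]
}}

```text
clock: 28.38
eef_pos: [515.7, -412.7, 116.9]
tool_rot: [-3.141, -0.006, 2.887]
force: [0.4, -0.2, -4.0]
width: 9.3
```

```bash
python3 - <<'E'
from h import *
from fit import model,sq
grab("12")
from cell import ctrl
s=load("scene","12");t=load("top","12")
crop(s,90,270,110,130,4,"a");crop(t,380,140,85,110,4,"b");tile(["a","b"],"d12")
E
python3 go.py 514 -411 80 75.25
```

```text
t 28.48 pos [ 515.9 -413.2  117.7] jaw 75.4 w 9.2 F [ 0.4 -0.2 -5. ] tilt [-0.005  0.   ] q7 2.39 q5 -0.53
rows: [0.09 0.07 1.51] twist 0.02 dist 1 rows
```

View pics/d12.png

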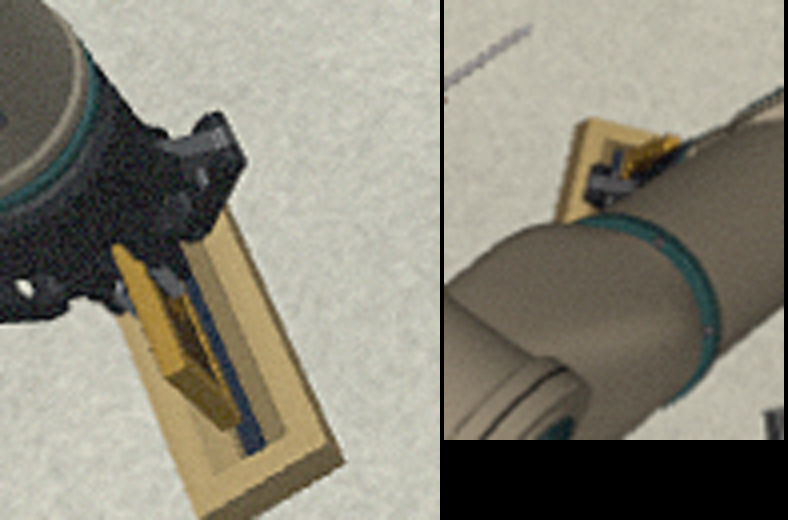

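Run:
```python
from h import *
from fit import model,sq
s=load("scene","12");t=load("top","12")
p=(516.9,-413.4,np.radians(-14.65)); c=(515.5,-411.3,np.radians(-14.75)); z=64.7
ov=[(model(p,sq(55,5,z)),(0,255,0)),(model(p,sq(55,5,z+90)),(0,0,255)),(model(c,sq(63,18,42)),(255,0,0)),(model(c,sq(76,32,42)),(255,0,255))]
crop(s,90,270,110,130,4,"a",ov);crop(t,400,160,50,60,6,"b",ov);tile(["a","b"],"d12b")
```

```text
(no output)
```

View pics/d12b.png

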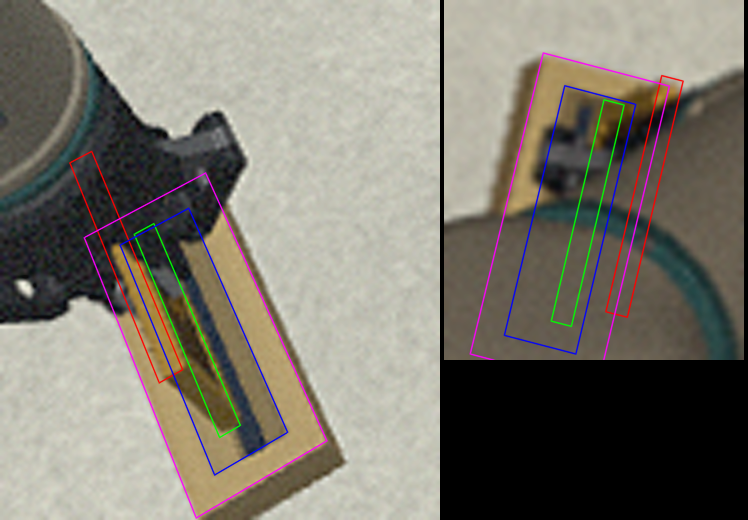

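Call:
{"name": "servo_tool", "arguments": {
  "commands": [0.05,0.05,0.3,0.02,1,0.08,0.08,0.7,0.02,1,0.08,0.08,1,0.02,1,0.08,0.08,1.1,0.02,1,0.08,0.08,1.1,0.02,1,0.08,0.08,1.1,0.02,1]
}}

```text
clock: 28.98
eef_pos: [513.3, -410.3, 88.4]
tool_rot: [3.141, -0.008, 2.884]
force: [0.7, 0.3, -4.7]
width: 9.5
```

```bash
python3 - <<'E'
from h import *
from fit import model,sq
grab("13")
s=load("scene","13");t=load("top","13")
crop(s,100,280,95,130,4.5,"a");crop(t,395,150,55,80,6,"b");tile(["a","b"],"d13")
E
python3 go.py 514.3 -411 70 75.25
```

```text
t 29.08 pos [ 513.6 -410.7   89. ] jaw 75.2 w 9.1 F [-0.9  0.8 -4.3] tilt [-0.007  0.001] q7 2.41 q5 -0.55
rows: [-0.04 -0.01  0.76] twist -0.01 dist 1 rows
```

View pics/d13.png

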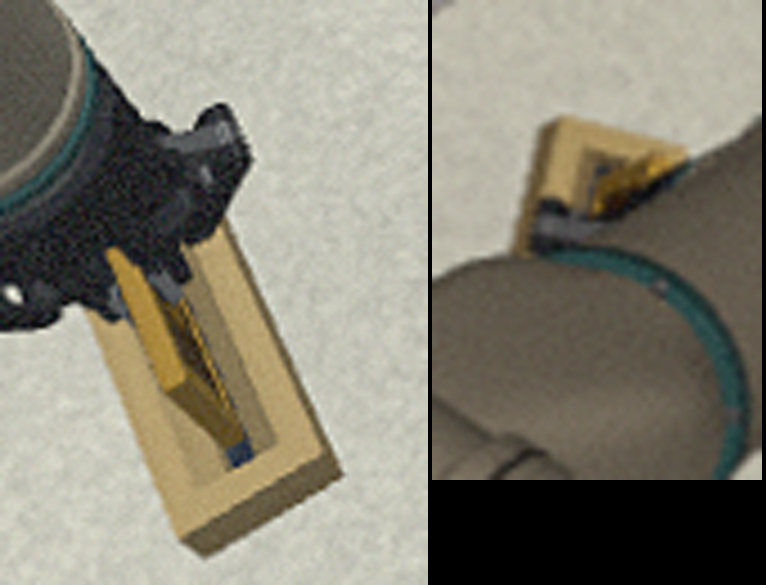

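Call:
{"name": "servo_tool", "arguments": {
  "commands": [-0.03,0,0.08,0,1,-0.03,0,0.16,0,1,-0.03,0,0.24,0,1,-0.03,0,0.3,0,1,-0.03,0,0.3,0,1]
}}

```text
clock: 29.5
eef_pos: [514.0, -410.8, 81.0]
tool_rot: [-3.141, -0.007, 2.884]
force: [-0.6, -0.7, -5.3]
width: 9.6
```

Call:
{"name": "servo_tool", "arguments": {
  "commands": [0,0,0.08,0,1,0,0,0.16,0,1,0,0,0.2,0,1,0,0,0.2,0,1]
}}

```text
clock: 29.83
eef_pos: [513.7, -410.7, 75.9]
tool_rot: [-3.141, -0.008, 2.884]
force: [-0.4, -1.4, -5.5]
width: 9.1
```

```bash
python3 go.py 514.3 -411 61 75.25; python3 -c "
from cell import ctrl;print(ctrl.read_state()['torque'])"
```

```text
t 29.83 pos [ 513.7 -410.7   75.9] jaw 75.2 w 9.1 F [-0.4 -1.4 -5.5] tilt [-0.008  0.002] q7 2.41 q5 -0.56
rows: [-0.03 -0.    0.6 ] twist -0.01 dist 1 rows
[-0.49014     0.04417417  0.08453108]
```

Call:
{"name": "servo_tool", "arguments": {
  "commands": [0,0,0.1,0,1,0,0,0.2,0,1,0,0,0.3,0,1,0,0,0.4,0,1,0,0,0.45,0,1,0,0,0.45,0,1]
}}

```text
clock: 30.33
eef_pos: [513.7, -410.7, 64.6]
tool_rot: [-3.141, -0.008, 2.884]
force: [0.2, -3.0, -6.7]
width: 9.0
```

Call:
{"name": "servo_tool", "arguments": {
  "commands": [0,0,0.05,0,1,0,0,0.1,0,1,0,0,0.1,0,1,0,0,0.1,0,1]
}}

```text
clock: 30.67
eef_pos: [513.9, -410.7, 62.4]
tool_rot: [-3.141, -0.007, 2.884]
force: [-0.3, -3.0, -5.4]
width: 8.9
```

Call:
{"name": "servo_tool", "arguments": {
  "commands": [0,0,0.04,0,1,0,0,0.06,0,1,0,0,0.06,0,1,0,0,0.06,0,1]
}}

```text
clock: 31.0
eef_pos: [513.9, -410.7, 61.2]
tool_rot: [-3.141, -0.007, 2.884]
force: [-0.4, -3.7, -4.0]
width: 9.4
```

Call:
{"name": "servo_tool", "arguments": {
  "commands": [0,0,0.04,0,1,0,0,0.05,0,1,0,0,0.05,0,1,0,0,0.05,0,1]
}}

```text
clock: 31.33
eef_pos: [514.0, -410.8, 61.1]
tool_rot: [3.142, -0.006, 2.884]
force: [-2.9, -1.4, 5.6]
width: 9.5
```

Call:
{"name": "servo_tool", "arguments": {
  "commands": [0,0,0,0,0.9,0,0,0,0,0.85,0,0,0,0,0.8,0,0,0,0,0.7,0,0,0,0,0.5,0,0,0,0,0.3,0,0,0,0,0,0,0,0,0,0,0,0,0,0,0]
}}

```text
clock: 32.08
eef_pos: [514.0, -410.3, 59.7]
tool_rot: [3.141, -0.007, 2.884]
force: [0.7, -0.0, -0.9]
width: 83.9
```

Call:
{"name": "servo_tool", "arguments": {
  "commands": [0,0,-0.6,0,0,0,0,-1.8,0,0,0,0,-3.2,0,0,0,0,-4.6,0,0,0,0,-5.4,0,0]
}}

```text
clock: 32.5
eef_pos: [515.7, -412.2, 198.8]
tool_rot: [-3.139, -0.003, 2.883]
force: [0.1, -0.7, -0.5]
width: 85.5
```

```bash
python3 go.py 500 -200 220 75.2
```

```text
t 32.50 pos [ 515.7 -412.2  198.8] jaw 75.2 w 85.5 F [ 0.1 -0.7 -0.5] tilt [-0.004 -0.001] q7 2.34 q5 -0.47
rows: [ 2.78  8.04 -0.86] twist 0.00 dist 6 rows
```

Call:
{"name": "servo_tool", "arguments": {
  "commands": [1,1.2,-0.5,0,0,2,2.6,-1,0,0,3,4,-1.5,0,0,4,5.4,-1.6,0,0,4,6.8,-1.6,0,0,4,8,-1.6,0,0,4,8,-1.6,0,0,4,8,-1.6,0,0]
}}

```text
clock: 33.17
eef_pos: [470.2, -189.6, 235.6]
tool_rot: [3.141, -0.007, 2.888]
force: [0.5, -0.7, 0.1]
width: 85.7
```

Run:
```python
from h import *
grab("14")
s=load("scene","14");t=load("top","14")
crop(s,100,280,95,130,4.5,"a");crop(t,380,150,65,80,6,"b");tile(["a","b"],"d14")
crop(s,90,60,360,345,1.7,"e14"); crop(t,90,90,380,200,2.1,"f14")
```

View pics/d14.png

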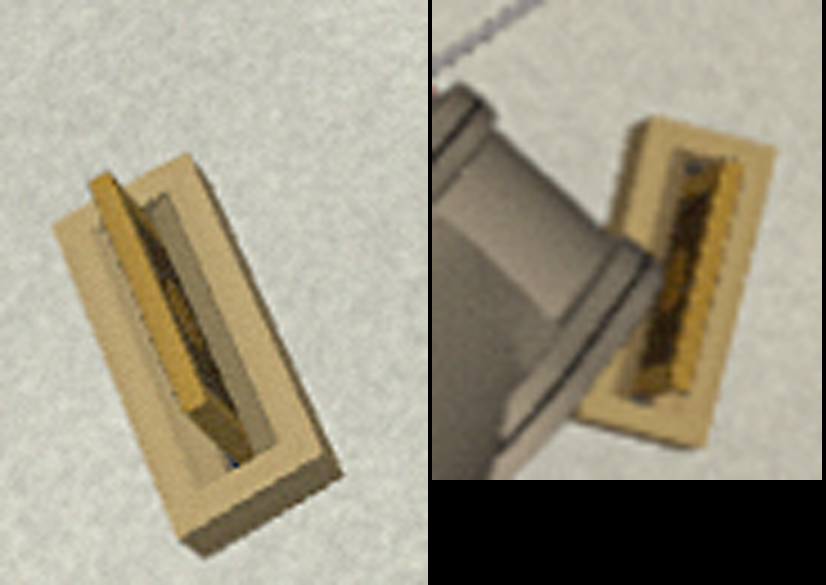

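View pics/e14.png

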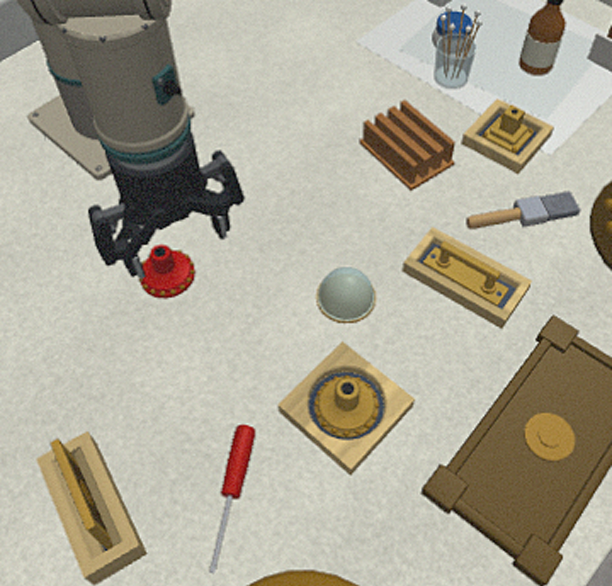

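View pics/f14.png

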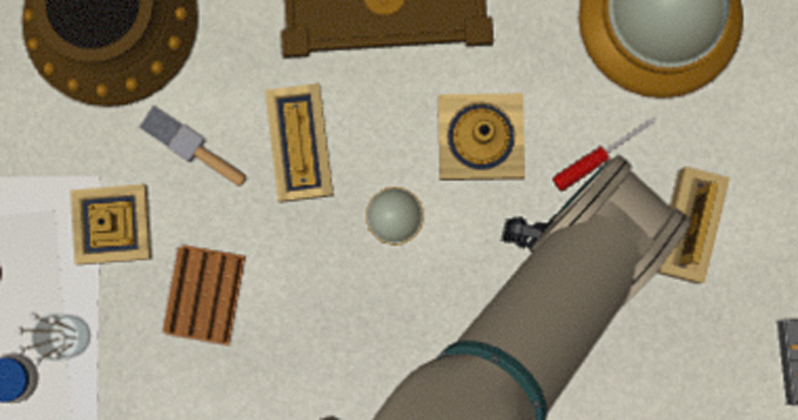

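Run:
```python
from h import *
from fit import model,sq
s=load("scene","14");t=load("top","14")
p=(516,-411,np.radians(-14.8))
ov=[(model(p,sq(55,5,98)),(0,0,255)),(model(p,sq(76,32,42)),(255,0,255))]
crop(s,100,280,95,130,4.5,"a",ov);crop(t,380,150,65,80,6,"b",ov);tile(["a","b"],"d15")
for n,b in(("scene",(270,205,50,50)),("top",(258,172,40,40))):
    x,y,w,h=b;a=load(n,"0")["img"][y:y+h,x:x+w].astype(float);c=load(n,"14")["img"][y:y+h,x:x+w].astype(float)
    print(n,"dome shift px",cv2.phaseCorrelate(a.mean(2),c.mean(2)))
```

```text
scene dome shift px ((-0.049897896991023316, -0.08192006794343598), 0.99261421315854)
top dome shift px ((-0.07735589659238684, 0.04415960041942668), 1.0346773434122114)
```

View pics/d15.png

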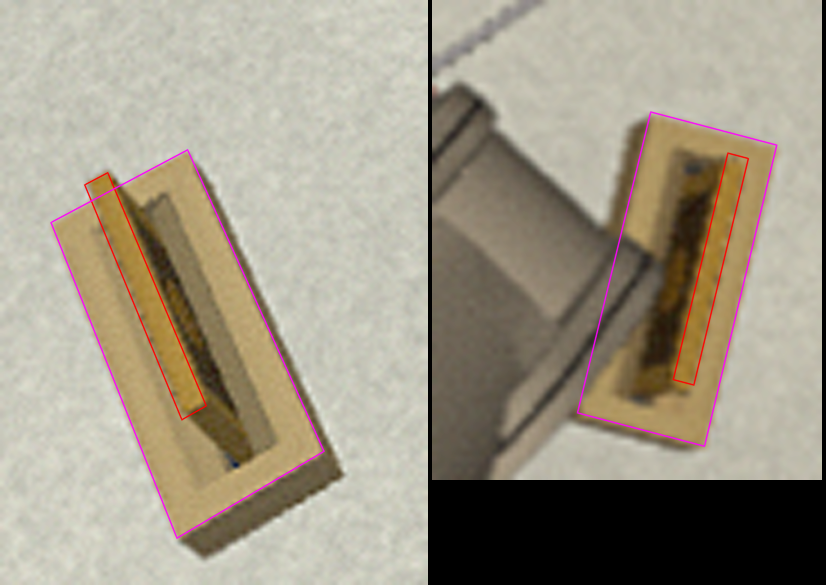

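The pictures show the plaque upright and seated, with its top edge about 1 px from the model overlay in both views. All four pieces are in their cut-outs and the dome has not moved, so I'm handing in.

```bash
python3 -c "
from cell import ctrl
print(ctrl.finish_job())"
```

```text
the job is handed in; nothing more can be done
None
```

All four fittings are packed in their cradles, and I handed the job in at about 33 s on the clock. They went in the order asked: rose, plinth, pull, then the plaque drawn straight up out of the rack. I lowered each one in small steps until the wrist force showed it on the cut-out floor, about 6–10 N pressing at most, and only then opened the fingers.

**Last checks:**
- **Fittings:** pictures from both cameras show all four inside their cut-outs. The plaque stands upright, with its top edge about 1 px from where a seated plaque should appear.
- **Floor contact:** each piece touched at the tool height expected for a floor 8 mm above the table, within about 0.5 mm.
- **Dome and red rose:** the dome moved less than 0.1 px in either view. The red rose look-alike was not touched.
- **Arm:** it was clear of everything at hand-in.

**Disagreements:**
- **Camera positions:** the two cameras differed by about 2–4 mm in x for low objects, and most measured heights came out 3–7 mm below the given ones. I weighted x towards the top camera and corrected each placement from a close picture.
- **Slotted cradle yaw:** estimates ranged from -14.2° to -15.2°. I used about -14.8°, and the plaque went in with at most about 3–4 N of side force.

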